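Log the tub and empty the offcut pot into it

ROBOT

A 7-joint arm with a two-finger parallel gripper is mounted at the origin on the work surface. World frame = base frame: x ahead of the robot, y to its left, z up, the work surface at z = 0. Lengths are in m, angles in rad, forces in N, time in s.
With the tool pointing down it reaches from about 0.425 to 0.875 m from the base axis. Payload 4.7 kg.
Tool frame: the origin (TCP) lies on the centre line of the jaws, within the pads' length; the fingertips stand 22 mm ahead of it and the grasp point (between the pads) lies 3 mm ahead of it (ctrl.tcp_to_tips is the z of the fingertips in the tool frame, in m); z points along the fingers, y is the direction in which the jaws open and shut (so a half turn about z gives the same grasp; the last joint's range is limited). The gripper opens to 87 mm and grips with 3 to 60 N. Pads are 19 mm wide; open, the fingers measure 117 mm over their backs; the gripper's body (75 mm by 190 mm) begins 51 mm behind the grasp point.
Start: joints at [1.179, 0.321, -0.07, 1.45, 0.023, 1.371, -0.057], TCP at [0.257, -0.597, 0.245] pointing down, gripper open.
Joint ranges: [-2.86, 2.86], [-0.3, 2.09], [-1.38, 1.24], [0.06, 2.45], [-1.56, 4.7], [0.09, 2.05], [-2.69, 2.69]. Speed limits (rad/s): [2.57, 2.57, 3.14, 3.14, 3.14, 3.14, 3.14].

INTERFACE

Orientations are given as a rotation vector (axis times angle).
In Python, from bench import ctrl, cams gives the robot as it stands.
- The arm moves only by the tool move_arm, never from a script. Its argument "deltas" is a list of rows, each an object with "linear": the shift along the tool's x, y, z as a fraction of full scale, a list of three; "turn": the turn, a rotation vector about the tool's x, y, z as a fraction of full scale, a list of three; "claw": the closure, from 0 (fully open) to 1 (shut). In form: [{"linear": [tx, ty, tz], "turn": [wx, wy, wz], "claw": claw}, ...]. A call has 1 to 20 rows; each row shifts and turns the commanded pose from where the row before left it, along the tool's axes as they then stand; what a row does not reach is not made up. Full scale, the value 1, is 0.03 m for a shift and 4 degrees for a turn. A row lasts 1/12 s, in which the tool goes at most 41.7 mm and 7.16 degrees, less where a joint would pass 70% of its speed; a pose out of reach is approached as far as the arm can. A call with a number of a shift or a turn outside -1 to 1 is refused whole. A call with a gripper value outside its range is refused whole. The fingers move at their own pace and stop on an object; "grip_force" is the grip in N (left out, the last holds). Time passes only in rows, so rows that do not move let the fingers close. It gives the time, the measured TCP pose, the force and the opening at its end, in the units of the state.
- ctrl.get_state(): the state, without advancing time (a new reading comes with each control period).
- cams.get_image(name): name is "scene" or "side" or "wrist"; returns a dict with "image" (420x560x3 uint8, red, green, blue), "K" (3x3 intrinsics, pixels), "world_from_camera" (4x4, takes a point from camera to world coordinates); the wrist camera has in their place "tool_from_camera" (4x4, takes a point from camera to tool coordinates, whose origin is the TCP and whose axes are the flange's). Camera axes: x right, y down, z forward; pixel columns grow to the right and rows downward; lengths in m; the calibration is good to about 2 mm. The wrist camera is an equidistant fisheye: a pixel r from the principal point sees the ray r / f radians off the axis. A picture is of the moment at which its call begins: read the wrist's pose just before it. There is no depth.
- ctrl.close_job(): hands the job in, once; it reports no verdict.
The state is a dict: "time": time; "joint_positions": joint angles; "qd": joint speeds; "joint_torque": joint torques, N m; "position": TCP position; "tool_rot": TCP orientation; "ft_force": force on the tool from outside, world axes, zero at the start; "torque": the same for the moment, N m; "grip_width": opening from 0.0 (shut) to 1.0 (fully open).
Only numpy, scipy, OpenCV 4.12 (cv2) and the standard library are available. Lean on these libraries where they do the work, as an engineer would, in place of code of your own. Each camera call takes 0.05 s, during which the arm holds its last target. There are 200 camera calls.

TASK

First turn the round tub on its turntable so that its tag plate squarely faces the tag reader. Then tip the pot over with its two-armed handle until all four steel stubs have dropped into the tub, and stand the empty pot fully upright again, with the tag still facing the reader. Do not disturb the spray can, flat bar, square tube, hammer and wrench lying about.

Things in the scene. Friction and masses are not known exactly. Their poses are not given: they have to be found in the camera images.
- pot (a joint): Tilt of the pot, rad: 0 = upright on its stop, 2.4 = fully tipped on the other stop, mouth down over the tub. A stiff hinge that stays where left; moving a peg takes up to 8 N. The pot: an open tapered steel shell, 72 mm across at the foot, 96 at the mouth, 90 tall, hung between two fixed uprights by a bar under its lip on the tub's side.
- pot_hinge (a point): On the hinge line, mid-pot, 155 above the bench; fixed. x: along the hinge line (tilt is right-handed about +x); -y: towards the tub; z up. The upright pot's axis is at y = 52. Uprights (fixed, 12 thick) at x = +-64, y = 70 to 100, with level arms to the hinge; foot plate 170 x 100 x 12 at y = 35 to 135.
- pot_mouth (a point): Centre of the pot's mouth; moves with the pot; z points out of the mouth.
- front_peg (a point): Middle of the handle's upper peg. The handle: two arms, 90 long, 126 degrees apart, turning in the plane x = -85 of pot_hinge; each ends in a peg 14 thick pointing to -x, free from x = -92 to -150 (this point: -120). Pot upright: this peg is almost straight above the hinge line; pushing it towards -y, then down, tips the pot.
- back_peg (a point): Middle of the handle's other peg, same shape. Pot upright: it is low on the +y side. Pot fully tipped: it is almost straight above the hinge line, and pushing it towards +y, then down, stands the pot up again.
- tub (a joint): Turn of the tub on its turntable, rad, counter-clockwise from above positive, travel -3.0 to 0.3. Turns with 1 to 2 N at the rim and stays where left. The tub: a round open steel pan below the pot's lip, 180 across, rim 61 above the bench, wall 4, on a turntable fixed to the bench.
- tub_in (a point): Centre of the tub's inner floor, on the turntable's axis, 20 above the bench; turns with the tub, +x points to the tag.
- tag (a point): Middle of the outer face of the tag: an upright plate 44 wide, 70 tall, 8 thick on the outside of the tub's wall, standing 42 above the rim (top edge 103 above the bench); outer face 97.5 from the turntable's axis. +x points outwards.
- reader_face (a point): Centre of the front face of the tag reader: a grey block 36 deep, 64 wide, 56 tall on a foot, fixed to the bench, top 96 above it. The face looks at the turntable's axis, 132.5 away; the point's +x points away from that axis, y along the face. With the tag squarely in front the gap is 35.
- stub0: A short steel round-bar stub, 21 across, 26 long; it starts standing in the pot. Origin at the middle of one end face.
- stub1: A short steel round-bar stub, 21 across, 26 long; it starts standing in the pot. Origin at the middle of one end face.
- stub2: A short steel square-bar stub, 19 x 19 x 24; it starts standing in the pot. Origin at the middle of one end face.
- stub3: A short steel square-bar stub, 19 x 19 x 24; it starts standing in the pot. Origin at the middle of one end face.
- spray_can: Bystander, to be left alone: a closed aluminium can standing up, 56 across, 170 tall.
- flat_bar: Bystander, to be left alone: a flat steel bar lying down, 50 x 130 x 8.
- square_tube: Bystander, to be left alone: an upright square tube offcut, 50 x 50 x 120 tall.
- hammer: Bystander, to be left alone: a hammer lying down.
- wrench: Bystander, to be left alone: a wrench lying down.
Not all that is in view belongs to the job. What is shaped like the part that bears tub but brown or yellow is not meant.

How it is judged:
On the way, in this order (a step that is already met when the one before it is completed fails the run):
1. the tag faces the reader, with the pot not yet tipped (y of tag in the frame of reader_face between -0.015 and 0.015 m and horizontal distance between tag and reader_face below 0.052 m and value of joint pot below 0.3 rad), for 0.2 s.
2. the pot is tipped well over (80 degrees or more) (value of joint pot above 1.4 rad), for 0.1 s.
At the end, for the whole second after the job is handed in: The pot stands upright (within 0.1 rad of its upright stop), all four stubs lie at rest inside the tub (below its rim), and the tag is within 15 mm sideways of the middle of the reader's face and within 52 mm of it horizontally (y of tag in the frame of reader_face between -0.015 and 0.015 m and horizontal distance between tag and reader_face below 0.052 m and horizontal distance between each of stub0, stub1, stub2, stub3 and tub_in below 0.088 m and z of stub0 in the frame of tub_in between -0.01 and 0.045 m and z of stub1 in the frame of tub_in between -0.01 and 0.045 m and z of stub2 in the frame of tub_in between -0.01 and 0.045 m and z of stub3 in the frame of tub_in between -0.01 and 0.045 m and value of joint pot below 0.1 rad and linear speed of each of stub0, stub1, stub2, stub3 below 0.03 m/s); the robot touches nothing.
It fails at once if the pot is tipped (more than 0.5 rad) while the tag is more than 30 mm sideways off the reader or not near it (value of joint pot above 0.5 rad and not (y of tag in the frame of reader_face between -0.03 and 0.03 m and horizontal distance between tag and reader_face below 0.067 m)).
It fails at once if a bystander is moved more than 40 mm (distance of any of spray_can, flat_bar, square_tube, hammer, wrench from where it was at the start of the episode above 0.04 m).
It also fails if it takes over 72 s, if anything falls off the work surface, if the arm or the gripper's body presses on something with over 40 N, if the wrist force passes 120 N, or if a joint passes its speed limit or range.

## Working session

There is one attempt and no reset: what is moved stays moved. The work goes in short steps, Python scripts to look and compute and a tool call to move; the robot and the scene stay as the last step left them, time stands still between calls to the robot, and variables do not carry over. Pictures are saved under pics/ and viewed, about 8 in all and at most 12, crops included, and the job is handed in when it is done.

Besides the shell and the picture viewer there is one more tool, called after ">>>" as name([rows], argument=value, ...), one row to a line, values as JSON. move_arm: Moves the arm, as the interface text tells. Shift numbers are shares of 0.03 m and turn numbers shares of 4 degrees, none past 1 either way. Its arguments: {"type":"object","properties":{"deltas":{"type":"array"},"grip_force":{"type":"number"}},"required":["deltas"]}

```bash
mkdir -p pics; python3 - <<'E'
from bench import ctrl,cams
import cv2,numpy as np
np.set_printoptions(precision=4,suppress=True)
for n in ["scene","side"]:
    d=cams.get_image(n); cv2.imwrite(f"pics/{n}0.png",cv2.resize(d["image"][:,:,::-1],(800,600),interpolation=cv2.INTER_CUBIC))
    cv2.imwrite(f"pics/{n}0raw.png",d["image"][:,:,::-1])
    np.savez(f"{n}.npz",K=d["K"],T=d["world_from_camera"]); print(n,d["K"],d["world_from_camera"])
s=ctrl.get_state();print(s)
E
```

```text
scene [[465.0688   0.     281.4466]
 [  0.     465.0688 210.8122]
 [  0.       0.       1.    ]] [[-0.7644  0.5089 -0.3959  1.0403]
 [ 0.6445  0.5868 -0.4902  0.6513]
 [-0.0171 -0.6298 -0.7765  1.1911]
 [ 0.      0.      0.      1.    ]]
side [[442.6111   0.     279.8746]
 [  0.     442.6111 209.3968]
 [  0.       0.       1.    ]] [[-0.9938 -0.0674  0.0886  0.3788]
 [-0.1108  0.5212 -0.8462  1.1983]
 [ 0.0108 -0.8508 -0.5254  0.9044]
 [ 0.      0.      0.      1.    ]]
{'time': 0.1, 'joint_positions': array([ 1.1791,  0.3218, -0.0701,  1.4515,  0.0226,  1.3708, -0.0569]), 'qd': array([ 0.0009, -0.0012,  0.0006, -0.0005,  0.0006, -0.0003, -0.0012]), 'joint_torque': array([ -0.    , -49.2571,  -0.4056, -31.3399,  -0.0641,   0.0394,
         0.0001]), 'position': array([ 0.2564, -0.5968,  0.2436]), 'tool_rot': array([-3.0755, -0.6328,  0.0006]), 'ft_force': array([ 0.5243,  0.0695, -0.2255]), 'torque': array([-0.0191,  0.0484,  0.0139]), 'grip_width': 1.0010801731963015}
```

View pics/scene0.png

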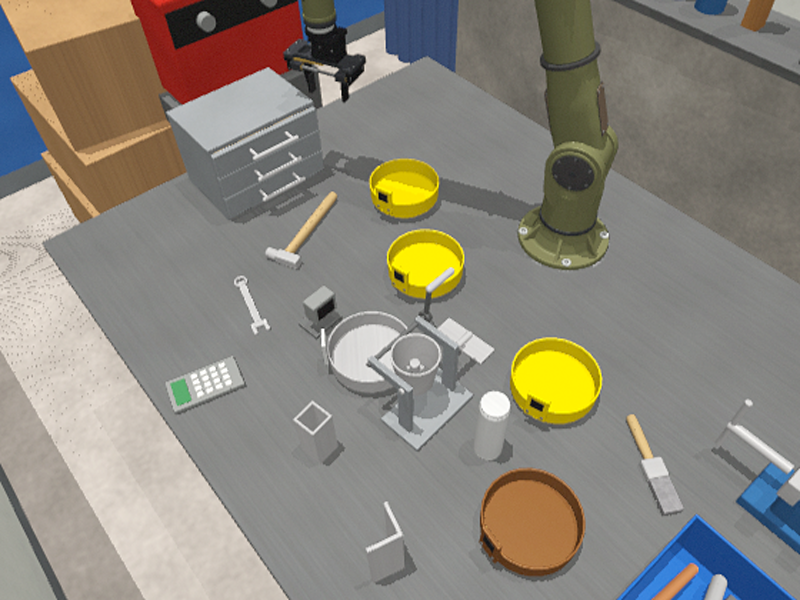

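View pics/side0.png

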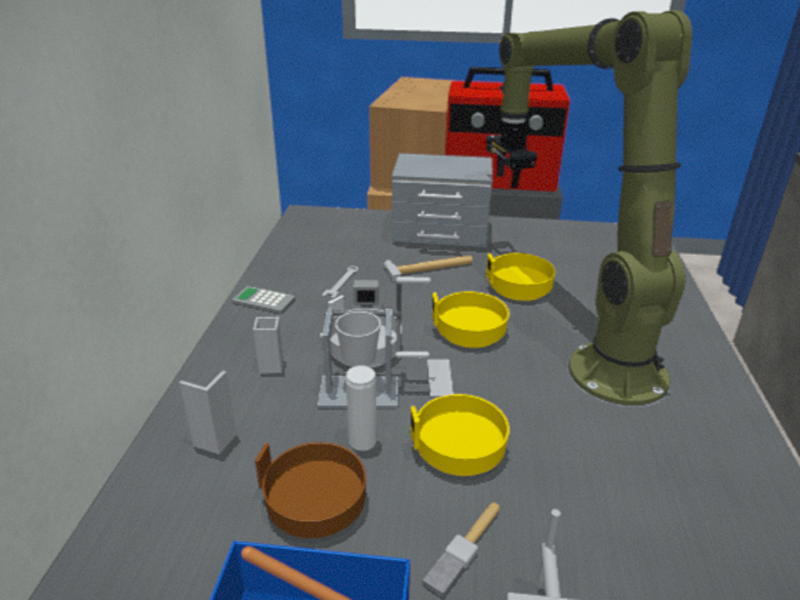

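Candidate tubs in the scene view are grey at (372,350), yellow at (404,188), (426,262) and (556,380), and brown at (532,522). The grey one, beside the pot (415,355) and reader (320,305), is the target. I'll check it in one close crop.

```bash
python3 - <<'E'
import cv2,numpy as np
a=cv2.imread("pics/scene0raw.png")[185:325,195:365]  # 140x170
b=cv2.imread("pics/side0raw.png")[175:295,205:335]   # 120x130
a=cv2.resize(a,None,fx=4.7,fy=4.2857,interpolation=cv2.INTER_CUBIC)
cv2.imwrite("pics/c1.png",cv2.resize(cv2.imread("pics/scene0raw.png")[190:320,195:355],(800,600) if 0 else (738,600),interpolation=cv2.INTER_CUBIC))
cv2.imwrite("pics/c2.png",cv2.resize(b,(650,600),interpolation=cv2.INTER_CUBIC))
E
```

```text
(no output)
```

View pics/c1.png

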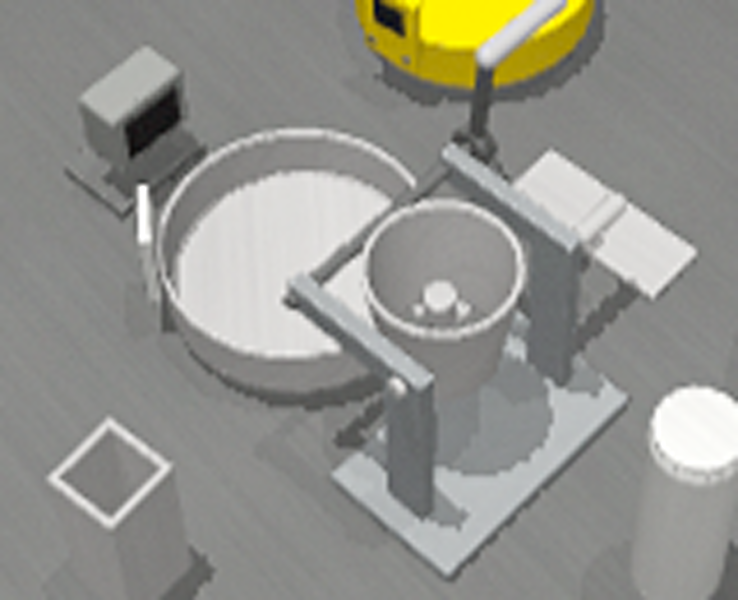

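View pics/c2.png

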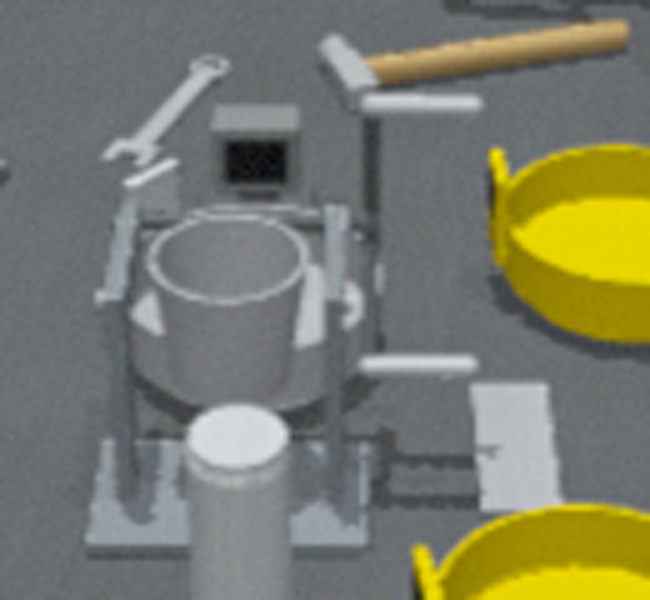

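```bash
cat > fit.py <<'E'
import numpy as np
from scipy.optimize import least_squares
np.set_printoptions(precision=4,suppress=True)
C={n:np.load(n+".npz") for n in("scene","side")}
def proj(n,P):
    K,T=C[n]["K"],C[n]["T"]; p=(np.atleast_2d(P)-T[:3,3])@T[:3,:3]; return p[:,:2]/p[:,2:]*K[0,0]+K[:2,2]
def ray(n,uv,z):
    K,T=C[n]["K"],C[n]["T"]; d=T[:3,:3]@np.linalg.inv(K)@[*uv,1]; o=T[:3,3]; return o+d*(z-o[2])/d[2]
c1=lambda u,v:(195+u*160/738,190+v*130/600)
c2=lambda u,v:(205+u*.2,175+v*.2)
E
cat > a.py <<'E'
from fit import *
def H(q): # world pts
    x,y,th,a=q[:4]; R=np.array([[np.cos(th),-np.sin(th),0],[np.sin(th),np.cos(th),0],[0,0,1]])
    A=lambda f,X:[X,.09*np.sin(f),.09*np.cos(f)]
    b=a+np.radians(126)
    L=np.array([[.085,.135,-.143],[-.085,.135,-.143],[.085,.035,-.143],A(a,-.092),A(a,-.150),A(b,-.150),A(b,-.092),[.085,.135,-.155],[-.085,.135,-.155]])
    return L@R.T+[x,y,.155]
obs=[("scene",0,c1(448,568)),("scene",1,c1(628,398)),("scene",2,c1(333,474)),("scene",3,c1(487,58)),("scene",5,c1(620,200)),
("side",0,c2(88,543)),("side",1,c2(368,541)),("side",3,c2(363,103)),("side",4,c2(481,103)),("side",5,c2(476,365)),("side",6,c2(363,365))]
def f(q):
    P=H(q); return np.concatenate([proj(n,P[i])[0]-uv for n,i,uv in obs])
x0=ray("scene",c1(448,568),.012); 
r=least_squares(f,[x0[0]-.085,x0[1]-.135,0,0.05],loss="soft_l1"); print("hinge",r.x,np.degrees(r.x[2:])); print(r.fun.reshape(-1,2))
hx,hy,th,a=r.x
# tub rim outer ellipse points
tp=[ray("scene",c1(*p),.061) for p in[(160,240),(190,168),(285,129),(350,143),(415,185),(188,325)]]
tp=np.array(tp)[:,:2]
t=least_squares(lambda c:np.hypot(*(tp-c).T)-.09,tp.mean(0)); print("tub",t.x,t.fun)
# tub centre in hinge frame
d=t.x-[hx,hy];c,s=np.cos(th),np.sin(th);print("tub in hinge",c*d[0]+s*d[1],-s*d[0]+c*d[1])
# reader top face
for p in[(115,125),(183,72),(80,98),(148,47)]: 
    w=ray("scene",c1(*p),.096)[:2]; print("reader",w,np.hypot(*(w-t.x)),np.degrees(np.arctan2(*(w-t.x)[::-1])))
for p in[(215,132),(300,132)]:
    w=ray("side",c2(*p),.096)[:2]; print("reader side",w,np.hypot(*(w-t.x)),np.degrees(np.arctan2(*(w-t.x)[::-1])))
for n,p in[("scene",c1(138,187)),("scene",c1(150,187)),("scene",c1(152,242)),("side",c2(127,184)),("side",c2(178,161))]:
    w=ray(n,p,.103)[:2]; print("tag",n,w,np.hypot(*(w-t.x)),np.degrees(np.arctan2(*(w-t.x)[::-1])))
# bystanders
print("can",ray("scene",c1(695,425),.17),"tube",ray("scene",c1(110,470),.12), "hammer",ray("side",c2(345,60),.02),ray("side",c2(360,100),.02),"flatbar",[ray("side",c2(*p),.008)[:2] for p in((472,385),(545,385),(560,505),(482,510))])
E
python3 a.py
```

```text
hinge [0.5872 0.0641 0.1238 0.0717] [7.0912 4.1057]
[[-0.0083  1.5218]
 [-0.2274 -1.0273]
 [-1.1112  0.2904]
 [ 0.1067 -2.5549]
 [-0.2329 -0.8362]
 [-0.7503  0.5594]
 [-0.216   0.9436]
 [ 3.4107  0.2739]
 [-0.7709  0.3326]
 [-0.4105  0.2819]
 [ 3.1251  0.2616]]
tub [ 0.5926 -0.0148] [-0.0037  0.0023  0.002  -0.0034 -0.0002  0.0003]
tub in hinge -0.004377905767404788 -0.07899690561682755
reader [ 0.6375 -0.1427] 0.13554988458305162 -70.66490786183391
reader [ 0.5772 -0.1498] 0.135838629418283 -96.54386873137857
reader [ 0.6418 -0.1764] 0.168938513609596 -73.06868462471554
reader [ 0.582  -0.1828] 0.16831406595982168 -93.64137061488947
reader side [ 0.6342 -0.1431] 0.13487855029827484 -72.07405988413795
reader side [ 0.5739 -0.151 ] 0.13744540517693804 -97.83233707588118
tag scene [ 0.6581 -0.0871] 0.09755365030198003 -47.85110515931555
tag scene [ 0.6523 -0.0821] 0.08999653839605283 -48.44125386192527
tag scene [ 0.6764 -0.0468] 0.08969237450701899 -20.923182607467968
tag side [ 0.6794 -0.0553] 0.09576935769303783 -25.004216806302416
tag side [ 0.6506 -0.0893] 0.09441716976304664 -52.13428332653227
can [0.5464 0.2882 0.17  ] tube [0.7927 0.0761 0.12  ] hammer [ 0.5716 -0.3984  0.02  ] [ 0.5515 -0.3339  0.02  ] flatbar [array([0.4353, 0.0152]), array([0.3869, 0.0091]), array([0.372 , 0.1308]), array([0.4198, 0.1415])]
```

The two views agree. Tub is at (0.593,-0.015) with the tag at about -37° and the reader at about -84°. The hinge is at (0.587,0.064), yaw 7°. The plan is to grip the tag across its width, swing it round, then grip the front peg with a tilted tool.

>>> move_arm([
  {"linear": [0.98, -0.53, 0], "turn": [0, 0, 0], "claw": 0},
  {"linear": [0.98, -0.53, 0], "turn": [0, 0, 0], "claw": 0},
  {"linear": [0.98, -0.53, 0], "turn": [0, 0, 0], "claw": 0},
  {"linear": [0.98, -0.53, 0], "turn": [0, 0, 0], "claw": 0},
  {"linear": [0.98, -0.53, 0], "turn": [0, 0, 0], "claw": 0},
  {"linear": [0.98, -0.53, 0], "turn": [0, 0, 0], "claw": 0},
  {"linear": [0.98, -0.53, 0], "turn": [0, 0, 0], "claw": 0},
  {"linear": [0.98, -0.53, 0], "turn": [0, 0, 0], "claw": 0},
  {"linear": [0.98, -0.53, 0], "turn": [0, 0, 0], "claw": 0},
  {"linear": [0.98, -0.53, 0], "turn": [0, 0, 0], "claw": 0},
  {"linear": [0.98, -0.53, 0], "turn": [0, 0, 0], "claw": 0},
  {"linear": [0.98, -0.53, 0], "turn": [0, 0, 0], "claw": 0},
  {"linear": [0.98, -0.53, 0], "turn": [0, 0, 0], "claw": 0},
  {"linear": [0.98, -0.53, 0], "turn": [0, 0, 0], "claw": 0},
  {"linear": [0.98, -0.53, 0], "turn": [0, 0, 0], "claw": 0},
  {"linear": [0.98, -0.53, 0], "turn": [0, 0, 0], "claw": 0},
  {"linear": [0.98, -0.53, 0], "turn": [0, 0, 0], "claw": 0},
  {"linear": [0.98, -0.53, 0], "turn": [0, 0, 0], "claw": 0},
  {"linear": [0.98, -0.53, 0], "turn": [0, 0, 0], "claw": 0},
  {"linear": [0.9, -0.5, 0], "turn": [0, 0, 0], "claw": 0},
], grip_force=8)

```text
time: 1.77
position: [0.6701, -0.0729, 0.2439]
tool_rot: [-3.076, -0.634, 0.001]
ft_force: [0.7, 0.2, 0.1]
grip_width: 0.998
```

>>> move_arm([
  {"linear": [0, 0, 0], "turn": [0, 0, -1], "claw": 0},
  {"linear": [0, 0, 0], "turn": [0, 0, -1], "claw": 0},
  {"linear": [0, 0, 0], "turn": [0, 0, -1], "claw": 0},
  {"linear": [0, 0, 0], "turn": [0, 0, -1], "claw": 0},
  {"linear": [0, 0, 0], "turn": [0, 0, -1], "claw": 0},
  {"linear": [0, 0, 0], "turn": [0, 0, -1], "claw": 0},
  {"linear": [0, 0, 0], "turn": [0, 0, -1], "claw": 0},
  {"linear": [0, 0, 0], "turn": [0, 0, -1], "claw": 0},
  {"linear": [0, 0, 0], "turn": [0, 0, -1], "claw": 0},
  {"linear": [0, 0, 0], "turn": [0, 0, -1], "claw": 0},
  {"linear": [0, 0, 0], "turn": [0, 0, -1], "claw": 0},
  {"linear": [0, 0, 0], "turn": [0, 0, -1], "claw": 0},
  {"linear": [0, 0, 0], "turn": [0, 0, -1], "claw": 0},
  {"linear": [0, 0, 0], "turn": [0, 0, -1], "claw": 0},
  {"linear": [0, 0, 0], "turn": [0, 0, -1], "claw": 0},
  {"linear": [0, 0, 0], "turn": [0, 0, -1], "claw": 0},
  {"linear": [0, 0, 0], "turn": [0, 0, -1], "claw": 0},
  {"linear": [0, 0, 0], "turn": [0, 0, -1], "claw": 0},
  {"linear": [0, 0, 0], "turn": [0, 0, -1], "claw": 0},
  {"linear": [0, 0, 0], "turn": [0, 0, -1], "claw": 0},
])

```text
time: 3.43
position: [0.6691, -0.0748, 0.2439]
tool_rot: [-1.946, -2.466, 0.001]
ft_force: [-0.0, 0.8, 1.1]
grip_width: 0.999
```

>>> move_arm([
  {"linear": [0, 0, 0], "turn": [0, 0, -1], "claw": 0},
  {"linear": [0, 0, 0], "turn": [0, 0, -1], "claw": 0},
  {"linear": [0, 0, 0], "turn": [0, 0, -1], "claw": 0},
  {"linear": [0, 0, 0], "turn": [0, 0, -1], "claw": 0},
  {"linear": [0, 0, 0], "turn": [0, 0, -1], "claw": 0},
  {"linear": [0, 0, 0], "turn": [0, 0, -1], "claw": 0},
  {"linear": [0, 0, 0], "turn": [0, 0, -1], "claw": 0},
  {"linear": [0, 0, 0], "turn": [0, 0, -1], "claw": 0},
  {"linear": [0, 0, 0], "turn": [0, 0, -1], "claw": 0},
  {"linear": [0, 0, 0], "turn": [0, 0, -1], "claw": 0},
  {"linear": [0, 0, 0], "turn": [0, 0, 0], "claw": 0},
  {"linear": [0, 0, 0], "turn": [0, 0, 0], "claw": 0},
])

```text
time: 4.43
position: [0.6692, -0.0749, 0.244]
tool_rot: [-0.993, -2.98, 0.0]
ft_force: [-0.2, -0.8, 0.2]
grip_width: 1.005
```

```bash
cat > st.py <<'E'
from bench import ctrl
import numpy as np
from scipy.spatial.transform import Rotation as R
np.set_printoptions(precision=4,suppress=True)
s=ctrl.get_state(); M=R.from_rotvec(s["tool_rot"]).as_matrix()
print(s["time"],"p",s["position"],"q",s["joint_positions"],"F",s["ft_force"],"w",s["grip_width"])
print("xdir",np.degrees(np.arctan2(M[1,0],M[0,0])),"ydir",np.degrees(np.arctan2(M[1,1],M[0,1])),"z",M[:,2])
E
python3 st.py
```

```text
4.4333 p [ 0.6692 -0.0749  0.244 ] q [ 0.6311  0.4818 -0.7931  1.3639  0.3395  1.4351  0.7776] F [-0.2319 -0.7891  0.2446] w 1.005023649112158
xdir 143.13157432650462 ydir 53.131593841913734 z [-0.0009  0.0002 -1.    ]
```

>>> move_arm([
  {"linear": [0.13, 0.07, 0.9], "turn": [0, 0, 0], "claw": 0},
  {"linear": [0, 0, 0.9], "turn": [0, 0, 0], "claw": 0},
  {"linear": [0, 0, 0.9], "turn": [0, 0, 0], "claw": 0},
  {"linear": [0, 0, 0.9], "turn": [0, 0, 0], "claw": 0},
  {"linear": [0, 0, 0.9], "turn": [0, 0, 0], "claw": 0},
  {"linear": [0, 0, 0.5], "turn": [0, 0, 0], "claw": 0},
  {"linear": [0, 0, 0], "turn": [0, 0, 0], "claw": 0},
  {"linear": [0, 0, 0], "turn": [0, 0, 0], "claw": 0},
])

```text
time: 5.1
position: [0.6674, -0.0707, 0.0943]
tool_rot: [-0.991, -2.98, 0.0]
ft_force: [-0.0, -0.6, 0.6]
grip_width: 1.003
```

```bash
python3 st.py; python3 - <<'E'
from bench import cams
import cv2
d=cams.get_image("scene")["image"][:,:,::-1]
cv2.imwrite("pics/s1.png",cv2.resize(d[150:320,180:380],(700,595),interpolation=cv2.INTER_CUBIC))
E
```

```text
5.1 p [ 0.6674 -0.0707  0.0943] q [ 0.6104  0.586  -0.7468  1.5383  0.4175  1.1835  0.7157] F [-0.0278 -0.5695  0.6453] w 1.0030575817188803
xdir 143.21119154278807 ydir 53.21121457458376 z [-0.001   0.0003 -1.    ]
```

View pics/s1.png

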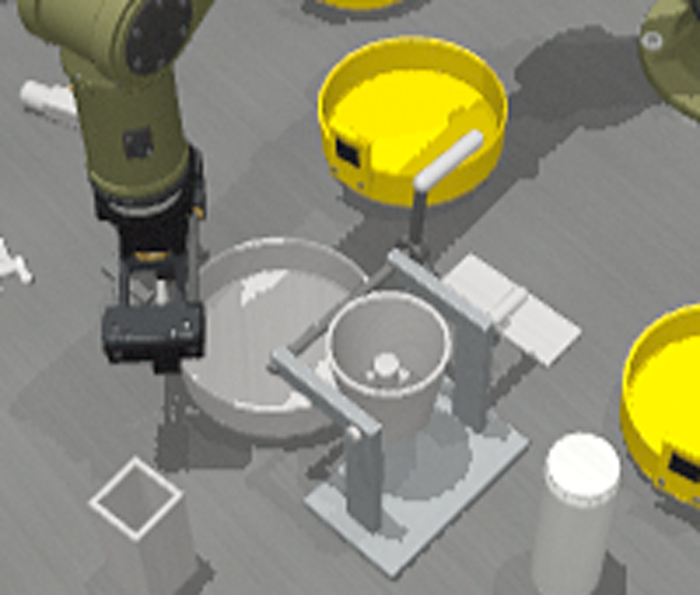

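The jaws straddle the tag (about (160,290)), and nothing is touching. Closing now.

>>> move_arm([
  {"linear": [0, 0, 0], "turn": [0, 0, 0], "claw": 0.6},
  {"linear": [0, 0, 0], "turn": [0, 0, 0], "claw": 0.6},
  {"linear": [0, 0, 0], "turn": [0, 0, 0], "claw": 0.6},
  {"linear": [0, 0, 0], "turn": [0, 0, 0], "claw": 0.6},
  {"linear": [0, 0, 0], "turn": [0, 0, 0], "claw": 0.6},
  {"linear": [0, 0, 0], "turn": [0, 0, 0], "claw": 0.6},
  {"linear": [0, 0, 0], "turn": [0, 0, 0], "claw": 0.6},
  {"linear": [0, 0, 0], "turn": [0, 0, 0], "claw": 0.6},
], grip_force=8)

```text
time: 5.82
position: [0.6675, -0.0708, 0.0945]
tool_rot: [-0.99, -2.981, 0.0]
ft_force: [-1.2, 0.2, 1.3]
grip_width: 0.504
```

```bash
python3 st.py
```

```text
5.8167 p [ 0.6675 -0.0708  0.0945] q [ 0.6107  0.5855 -0.747   1.5386  0.4179  1.1829  0.7163] F [-1.2101  0.2418  1.2927] w 0.5039935589808273
xdir 143.25294044397373 ydir 53.252939586979586 z [-0.0001 -0.0003 -1.    ]
```

>>> move_arm([
  {"linear": [0.002, -0.109, 0], "turn": [0, 0, 0.5], "claw": 0.6},
  {"linear": [0.002, -0.109, 0], "turn": [0, 0, 0.5], "claw": 0.6},
  {"linear": [0.002, -0.109, 0], "turn": [0, 0, 0.5], "claw": 0.6},
  {"linear": [0.002, -0.109, 0], "turn": [0, 0, 0.5], "claw": 0.6},
  {"linear": [0.002, -0.109, 0], "turn": [0, 0, 0.5], "claw": 0.6},
  {"linear": [0.002, -0.109, 0], "turn": [0, 0, 0.5], "claw": 0.6},
  {"linear": [0.002, -0.109, 0], "turn": [0, 0, 0.5], "claw": 0.6},
  {"linear": [0.002, -0.109, 0], "turn": [0, 0, 0.5], "claw": 0.6},
  {"linear": [0.002, -0.109, 0], "turn": [0, 0, 0.5], "claw": 0.6},
  {"linear": [0.002, -0.109, 0], "turn": [0, 0, 0.5], "claw": 0.6},
  {"linear": [0.002, -0.109, 0], "turn": [0, 0, 0.5], "claw": 0.6},
  {"linear": [0.002, -0.109, 0], "turn": [0, 0, 0.5], "claw": 0.6},
  {"linear": [0, 0, 0], "turn": [0, 0, 0], "claw": 0.6},
])

```text
time: 6.9
position: [0.6387, -0.0974, 0.0946]
tool_rot: [1.591, 2.707, -0.0]
ft_force: [2.5, -2.5, -1.7]
grip_width: 0.503
```

```bash
python3 st.py
```

```text
6.9 p [ 0.6387 -0.0974  0.0946] q [ 0.6279  0.5097 -0.6751  1.6112  0.3431  1.1406  0.3788] F [ 2.5233 -2.5108 -1.6593] w 0.5033900651731774
xdir 119.12461829633044 ydir 29.124696253315744 z [ 0.0015 -0.0009 -1.    ]
```

>>> move_arm([
  {"linear": [0.003, -0.109, 0], "turn": [0, 0, 0.5], "claw": 0.6},
  {"linear": [0.003, -0.109, 0], "turn": [0, 0, 0.5], "claw": 0.6},
  {"linear": [0.003, -0.109, 0], "turn": [0, 0, 0.5], "claw": 0.6},
  {"linear": [0.003, -0.109, 0], "turn": [0, 0, 0.5], "claw": 0.6},
  {"linear": [0.003, -0.109, 0], "turn": [0, 0, 0.5], "claw": 0.6},
  {"linear": [0.003, -0.109, 0], "turn": [0, 0, 0.5], "claw": 0.6},
  {"linear": [0.003, -0.109, 0], "turn": [0, 0, 0.5], "claw": 0.6},
  {"linear": [0.003, -0.109, 0], "turn": [0, 0, 0.5], "claw": 0.6},
  {"linear": [0.003, -0.109, 0], "turn": [0, 0, 0.5], "claw": 0.6},
  {"linear": [0.003, -0.109, 0], "turn": [0, 0, 0.5], "claw": 0.6},
  {"linear": [0.003, -0.109, 0], "turn": [0, 0, 0.5], "claw": 0.6},
  {"linear": [0.001, -0.04, 0], "turn": [0, 0, 0.2], "claw": 0.6},
  {"linear": [0, 0, 0], "turn": [0, 0, 0], "claw": 0.6},
  {"linear": [0, 0, 0], "turn": [0, 0, 0], "claw": 0.6},
  {"linear": [0, 0, 0], "turn": [0, 0, 0], "claw": 0.6},
])

```text
time: 8.15
position: [0.6033, -0.109, 0.0946]
tool_rot: [2.091, 2.342, -0.002]
ft_force: [2.2, -5.0, -1.9]
grip_width: 0.503
```

```bash
python3 st.py
```

```text
8.15 p [ 0.6033 -0.109   0.0946] q [ 0.6314  0.426  -0.6139  1.6992  0.2724  1.1019  0.0485] F [ 2.1992 -4.9878 -1.861 ] w 0.5034455848577578
xdir 96.4723797936759 ydir 6.472417364130805 z [ 0.0005 -0.0021 -1.    ]
```

>>> move_arm([
  {"linear": [0, 0, 0], "turn": [0, 0, 0], "claw": 0.2},
  {"linear": [0, 0, 0], "turn": [0, 0, 0], "claw": 0.2},
  {"linear": [0, 0, 0], "turn": [0, 0, 0], "claw": 0.2},
  {"linear": [0, 0, 0], "turn": [0, 0, 0], "claw": 0.2},
  {"linear": [0, 0, 0], "turn": [0, 0, 0], "claw": 0.2},
  {"linear": [0, 0, 0], "turn": [0, 0, 0], "claw": 0.2},
  {"linear": [0, 0, -0.5], "turn": [0, 0, 0], "claw": 0.2},
  {"linear": [0, 0, -1], "turn": [0, 0, 0], "claw": 0.2},
  {"linear": [0, 0, -1], "turn": [0, 0, 0], "claw": 0.2},
  {"linear": [0, 0, -1], "turn": [0, 0, 0], "claw": 0.2},
  {"linear": [0, 0, -1], "turn": [0, 0, 0], "claw": 0.2},
  {"linear": [0, 0, -1], "turn": [0, 0, 0], "claw": 0.2},
  {"linear": [0, 0, -1], "turn": [0, 0, 0], "claw": 0.2},
  {"linear": [0, 0, -1], "turn": [0, 0, 0], "claw": 0.2},
])

```text
time: 9.32
position: [0.6026, -0.1071, 0.3212]
tool_rot: [2.092, 2.343, -0.0]
ft_force: [0.9, 0.9, 0.1]
grip_width: 0.802
```

>>> move_arm([
  {"linear": [0, 0, 0], "turn": [0, 0, 1], "claw": 0.3},
  {"linear": [0, 0, 0], "turn": [0, 0, 1], "claw": 0.3},
  {"linear": [0, 0, 0], "turn": [0, 0, 1], "claw": 0.3},
  {"linear": [0, 0, 0], "turn": [0, 0, 1], "claw": 0.3},
  {"linear": [0, 0, 0], "turn": [0, 0, 1], "claw": 0.3},
  {"linear": [0, 0, 0], "turn": [0, 0, 1], "claw": 0.3},
  {"linear": [0, 0, 0], "turn": [0, 0, 1], "claw": 0.3},
  {"linear": [0, 0, 0], "turn": [0, 0, 1], "claw": 0.3},
  {"linear": [0, 0, 0], "turn": [0, 0, 1], "claw": 0.3},
  {"linear": [0, 0, 0], "turn": [0, 0, 1], "claw": 0.3},
  {"linear": [0, 0, 0], "turn": [0, 0, 1], "claw": 0.3},
  {"linear": [0, 0, 0], "turn": [0, 0, 1], "claw": 0.3},
  {"linear": [0, 0, 0], "turn": [0, 0, 1], "claw": 0.3},
  {"linear": [0, 0, 0], "turn": [0, 0, 1], "claw": 0.3},
  {"linear": [0, 0, 0], "turn": [0, 0, 1], "claw": 0.3},
  {"linear": [0, 0, 0], "turn": [0, 0, 1], "claw": 0.3},
  {"linear": [0, 0, 0], "turn": [0, 0, 1], "claw": 0.3},
  {"linear": [0, 0, 0], "turn": [0, 0, 1], "claw": 0.3},
  {"linear": [0, 0, 0], "turn": [0, 0, 1], "claw": 0.3},
  {"linear": [0, 0, 0], "turn": [0, 0, 1], "claw": 0.3},
])

```text
time: 10.98
position: [0.6029, -0.1071, 0.3195]
tool_rot: [-3.11, -0.445, 0.0]
ft_force: [0.0, -0.8, 0.5]
grip_width: 0.698
```

>>> move_arm([
  {"linear": [0, 0, 0], "turn": [0, 0, 1], "claw": 0.3},
  {"linear": [0, 0, 0], "turn": [0, 0, 1], "claw": 0.3},
  {"linear": [0, 0, 0], "turn": [0, 0, 0.35], "claw": 0.3},
  {"linear": [0, 0, 0], "turn": [0, 1, 0], "claw": 0.3},
  {"linear": [0, 0, 0], "turn": [0, 1, 0], "claw": 0.3},
  {"linear": [0, 0, 0], "turn": [0, 1, 0], "claw": 0.3},
  {"linear": [0, 0, 0], "turn": [0, 1, 0], "claw": 0.3},
  {"linear": [0, 0, 0], "turn": [0, 1, 0], "claw": 0.3},
  {"linear": [0, 0, 0], "turn": [0, 1, 0], "claw": 0.3},
  {"linear": [0, 0, 0], "turn": [0, 1, 0], "claw": 0.3},
  {"linear": [0, 0, 0], "turn": [0, 0.5, 0], "claw": 0.3},
  {"linear": [0, 0, 0], "turn": [0, 0, 0], "claw": 0.3},
  {"linear": [0, 0, 0], "turn": [0, 0, 0], "claw": 0.3},
])

```text
time: 12.07
position: [0.6025, -0.1073, 0.3196]
tool_rot: [-3.0, -0.185, -0.802]
ft_force: [0.3, -0.3, 0.1]
grip_width: 0.698
```

```bash
python3 st.py; python3 - <<'E'
from bench import cams
import cv2
for n,(a,b,c,e) in {"scene":(170,310,200,360),"side":(165,275,200,340)}.items():
    d=cams.get_image(n)["image"][:,:,::-1]; cv2.imwrite(f"pics/{n}2raw.png",d)
    cv2.imwrite(f"pics/{n}2.png",cv2.resize(d[a:b,c:e],None,fx=4 if n=="scene" else 5,fy=4 if n=="scene" else 5,interpolation=cv2.INTER_CUBIC))
E
```

```text
12.0667 p [ 0.6025 -0.1073  0.3196] q [ 0.6774 -0.1136 -0.4092  1.8608 -0.2947  0.9128 -1.0631] F [ 0.3266 -0.3134  0.1353] w 0.6978932301476052
xdir 7.0904555870571455 ydir -82.93658924681755 z [ 0.4954  0.0607 -0.8665]
```

View pics/scene2.png

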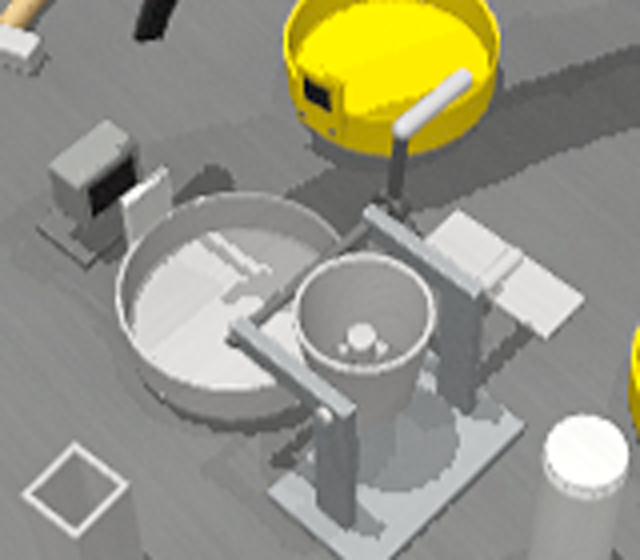

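View pics/side2.png

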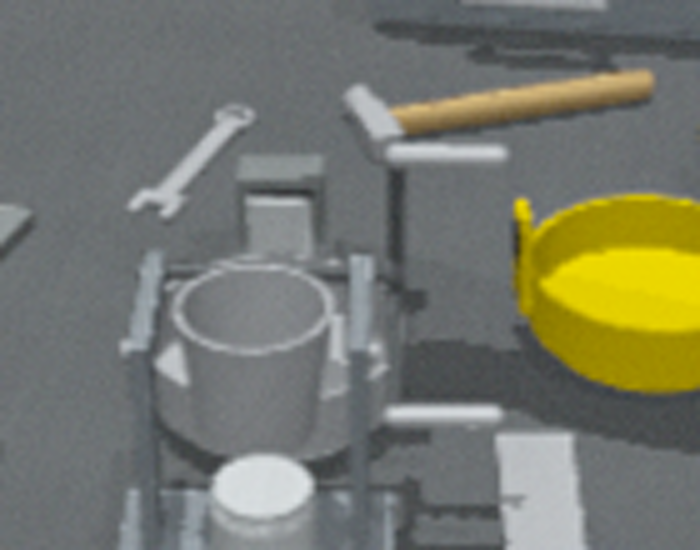

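The tag now stands in front of the reader (scene (148,205), side (280,225)). The front peg runs (402,130)-(466,76) in the scene crop. I'll triangulate it.

```bash
cat > b.py <<'E'
from fit import *
S=lambda u,v:(200+u/4,170+v/4); D=lambda u,v:(200+u/5,165+v/5)
def tri(a,b):
    r=least_squares(lambda P:np.r_[proj("scene",P)[0]-a,proj("side",P)[0]-b],[.5,0,.2]); return r.x,r.fun
for n,a,b in(("tip",S(467,75),D(509,153)),("base",S(399,131),D(389,153))):print(n,*tri(a,b))
hx,hy,th,a=.5872,.0641,.1238,.0717
R=np.array([[np.cos(th),-np.sin(th)],[np.sin(th),np.cos(th)]])
for X in(-.15,-.092):print("model",R@[X,.09*np.sin(a)]+[hx,hy],.155+.09*np.cos(a))
t=np.array([.5926,-.0148])
for n,p in(("scene",S(122,202)),("scene",S(163,168)),("side",D(248,198)),("side",D(311,198))):
    w=ray(n,p,.103)[:2]-t;print("tag",n,w+t,np.hypot(*w),np.degrees(np.arctan2(w[1],w[0])))
for p in((115,218),(238,183)): pass
E
python3 b.py
```

```text
tip [0.4349 0.0576 0.2472] [ 0.1539 -0.7418 -0.5613  0.6102]
base [0.5046 0.0662 0.2483] [ 0.053  -0.2684 -0.2114  0.2225]
model [0.4376 0.052 ] 0.24476875904083062
model [0.4951 0.0591] 0.24476875904083062
tag scene [ 0.6238 -0.1064] 0.09679504531401813 -71.18491762934804
tag scene [ 0.5812 -0.1124] 0.0982733540434886 -96.65415996556375
tag side [ 0.6226 -0.1106] 0.10036937715381432 -72.59092298620888
tag side [ 0.5789 -0.1162] 0.10236678028866779 -97.69560465585302
```

>>> move_arm([
  {"linear": [-0.5, -0.61, -0.28], "turn": [0, 0, 0], "claw": 0.3},
  {"linear": [-0.5, -0.61, -0.28], "turn": [0, 0, 0], "claw": 0.3},
  {"linear": [-0.5, -0.61, -0.28], "turn": [0, 0, 0], "claw": 0.3},
  {"linear": [-0.5, -0.61, -0.28], "turn": [0, 0, 0], "claw": 0.3},
  {"linear": [-0.5, -0.61, -0.28], "turn": [0, 0, 0], "claw": 0.3},
  {"linear": [-0.5, -0.61, -0.28], "turn": [0, 0, 0], "claw": 0.3},
  {"linear": [-0.5, -0.61, -0.28], "turn": [0, 0, 0], "claw": 0.3},
  {"linear": [-0.5, -0.61, -0.28], "turn": [0, 0, 0], "claw": 0.3},
  {"linear": [-0.5, -0.61, -0.28], "turn": [0, 0, 0], "claw": 0.3},
  {"linear": [-0.5, -0.6, -0.28], "turn": [0, 0, 0], "claw": 0.3},
  {"linear": [0, 0, 0], "turn": [0, 0, 0], "claw": 0.3},
  {"linear": [0, 0, 0], "turn": [0, 0, 0], "claw": 0.3},
])

```text
time: 13.17
position: [0.5166, 0.032, 0.3014]
tool_rot: [-3.014, -0.198, -0.688]
ft_force: [0.1, -0.2, -0.4]
grip_width: 0.696
```

```bash
python3 st.py
```

```text
13.1667 p [0.5166 0.032  0.3014] q [ 0.1522 -0.2994 -0.1956  2.0286 -0.1311  0.962  -1.437 ] F [ 0.1273 -0.2026 -0.4308] w 0.6958353337138716
xdir 7.307174004539542 ydir -82.30564655381995 z [ 0.4294  0.0707 -0.9003]
```

```bash
cat > kin.py <<'E'
import numpy as np, itertools
from scipy.optimize import least_squares
from scipy.spatial.transform import Rotation as R
np.set_printoptions(precision=4,suppress=True)
D=[([1.1791,.3218,-.0701,1.4515,.0226,1.3708,-.0569],[.2564,-.5968,.2436],[-3.0755,-.6328,.0006]),
([.6311,.4818,-.7931,1.3639,.3395,1.4351,.7776],[.6692,-.0749,.244],[-.993,-2.98,0]),
([.6107,.5855,-.747,1.5386,.4179,1.1829,.7163],[.6675,-.0708,.0945],[-.99,-2.981,0]),
([.6279,.5097,-.6751,1.6112,.3431,1.1406,.3788],[.6387,-.0974,.0946],[1.591,2.707,0]),
([.6314,.426,-.6139,1.6992,.2724,1.1019,.0485],[.6033,-.109,.0946],[2.091,2.342,-.002]),
([.6774,-.1136,-.4092,1.8608,-.2947,.9128,-1.0631],[.6025,-.1073,.3196],[-3.0,-.185,-.802]),
([.1522,-.2994,-.1956,2.0286,-.1311,.962,-1.437],[.5166,.032,.3014],[-3.014,-.198,-.688])]
def fk(q,p,s):
    h,a,b,c,o1,o7=p; ax="zyzyzyz"
    M=R.from_euler("z",o1); P=np.array([0,0,h]); M=M*R.from_euler("z",s[0]*q[0])*R.from_euler("y",q[1])*R.from_euler("z",s[1]*q[2])
    P=P+M.apply([0,0,a]); M=M*R.from_euler("y",q[3])*R.from_euler("z",s[2]*q[4]); P=P+M.apply([0,0,b])
    M=M*R.from_euler("y",q[5]); P=P+M.apply([0,0,c]); return P,M*R.from_euler("z",s[3]*q[6]+o7)
LO=np.array([-2.86,-.3,-1.38,.06,-1.56,.09,-2.69]);HI=np.array([2.86,2.09,1.24,2.45,4.7,2.05,2.69])
def fit():
    best=None
    for s in itertools.product([1,-1],repeat=4):
      for o in (0,np.pi/2,np.pi,-np.pi/2):
        def f(p):
            e=[]
            for q,x,r in D:
                P,M=fk(q,p,s); e+=[*(P-x),*(.2*(M*R.from_rotvec(r).inv()).as_rotvec())]
            return e
        r=least_squares(f,[.3,.5,.5,.2,0,o],max_nfev=60)
        if best is None or r.cost<best[0]: best=(r.cost,r.x,s,np.abs(r.fun).max())
    return best
if __name__=="__main__":
    b=fit();print(b); np.savez("kin.npz",p=b[1],s=b[2])
E
python3 kin.py
```

```text
(np.float64(7.299800003436579e-05), array([ 0.2433,  0.4592,  0.5115,  0.3344, -0.0397,  1.5324]), (-1, -1, -1, -1), np.float64(0.004556877168122364))
```

```bash
cat > ik.py <<'E'
from kin import *
k=np.load("kin.npz");p,s=k["p"],k["s"]
th=.1238;Rz=R.from_euler("z",th);hinge=np.array([.5872,.066,.155])
def target(phi,X,t,rho):
    # tool: z down, x=hinge x; tilt t fwd, roll rho so that the body leans to hinge -y
    G=hinge+Rz.apply([X,.09*np.sin(phi),.09*np.cos(phi)])
    M=Rz*R.from_euler("x",rho,degrees=True)*R.from_euler("x",180,degrees=True)*R.from_euler("y",t,degrees=True)
    return G-M.apply([0,0,.003]),M
def ik(P,M,seed,W=None):
    f=lambda q:(lambda a:np.r_[(a[0]-P)*10,(a[1]*M.inv()).as_rotvec()])(fk(q,p,s))
    r=least_squares(lambda q:np.r_[f(q),1e-4*(q-seed)],np.clip(seed,LO+.01,HI-.01),bounds=(LO,HI)); e=f(r.x); return r.x,np.linalg.norm(e[:3])/10,np.linalg.norm(e[3:])
if __name__=="__main__":
    q0=np.array(D[-1][0]);rng=np.random.default_rng(0)
    seeds=[q0]+[q0+np.r_[rng.uniform(-.6,.6),rng.uniform(0,.5),rng.uniform(-1,1),rng.uniform(-.3,.4),rng.uniform(-1,1),rng.uniform(-.5,.5),rng.uniform(-1,1)] for _ in range(5)]
    for t in(0,10):
      for rho in(-30,0,20,30,40):
        for ph in(4,-45,-90,-133):
            P,M=target(np.radians(ph),-.137,t,rho)
            b=min((ik(P,M,sd) for sd in seeds),key=lambda r:r[1]+r[2])
            print(t,rho,ph,"err mm %.1f deg %.1f"%(b[1]*1e3,np.degrees(b[2])),"margin",np.minimum(b[0]-LO,HI-b[0]) if b[1]<.003 else "")
    from fit import ray
    S=lambda u,v:(200+u/4,170+v/4)
    print("yellow rim L,R,bottom,tag",[ray("scene",S(*u),z)[:2] for u,z in(((285,45),.061),((498,50),.061),((395,125),.061),((305,75),.09))])
E
python3 ik.py
```

```text
0 -30 4 err mm 0.0 deg 0.0 margin [2.4026 0.2998 0.4047 0.5497 2.0516 0.5955 0.615 ]
0 -30 -45 err mm 0.0 deg 0.0 margin [2.3083 0.2642 0.468  0.4737 2.0601 0.7202 0.7288]
0 -30 -90 err mm 0.0 deg 0.0 margin [2.6264 0.3352 1.292  0.3924 2.1218 0.8504 0.674 ]
0 -30 -133 err mm 0.0 deg 0.0 margin [2.5387 0.4294 1.293  0.3504 2.1455 0.9404 0.5513]
0 0 4 err mm 0.0 deg 0.0 margin [2.7416 0.2009 1.1176 0.5505 1.5336 0.7121 1.1077]
0 0 -45 err mm 0.0 deg 0.0 margin [2.6814 0.2311 1.2002 0.5233 1.5472 0.7673 1.2472]
0 0 -90 err mm 0.0 deg 0.0 margin [2.6424 0.295  1.2099 0.4511 1.5591 0.9024 1.2922]
0 0 -133 err mm 0.0 deg 0.0 margin [2.6975 0.3568 1.2089 0.3774 1.5714 0.9231 1.2299]
0 20 4 err mm 0.0 deg 0.0 margin [2.707  0.2488 1.3039 0.5508 1.2137 0.6548 1.4123]
0 20 -45 err mm 0.0 deg 0.0 margin [2.6527 0.3151 1.2216 0.5623 1.232  0.6638 1.5547]
0 20 -90 err mm 0.0 deg 0.0 margin [2.6367 0.3948 1.1866 0.5111 1.2257 0.7718 1.6459]
0 20 -133 err mm 0.0 deg 0.0 margin [2.6677 0.4483 1.2002 0.4322 1.1989 0.9091 1.6555]
0 30 4 err mm 0.0 deg 0.0 margin [2.6664 0.301  1.2398 0.5508 1.069  0.
[... 1784 characters left out ...]
 0.2743 1.1169 0.4606 1.0091 0.7133 1.7461]
10 30 -90 err mm 0.0 deg 0.0 margin [2.8385 0.3796 0.823  0.4224 0.9677 0.7899 1.8863]
10 30 -133 err mm 0.0 deg 0.0 margin [2.8542 0.4426 0.8456 0.3428 0.9015 0.9132 1.9539]
10 40 4 err mm 0.0 deg 0.0 margin [2.6025 0.2564 1.166  0.4282 0.8579 0.644  1.7193]
10 40 -45 err mm 0.0 deg 0.0 margin [2.8139 0.3696 0.8117 0.48   0.868  0.596  1.8664]
10 40 -90 err mm 0.0 deg 0.0 margin [2.7568 0.4882 0.808  0.4578 0.8323 0.6498 2.0094]
10 40 -133 err mm 0.0 deg 0.0 margin [2.7624 0.5542 0.8415 0.3841 0.7727 0.7625 2.0867]
yellow rim L,R,bottom,tag [array([ 0.4086, -0.1802]), array([ 0.2801, -0.061 ]), array([ 0.3974, -0.056 ]), array([ 0.4333, -0.1235])]
```

```bash
python3 - <<'E'
from ik import *
q=np.array(D[-1][0])
for t,rho,ph in[(5,0,4),(5,0,-30),(5,0,-60),(10,0,-75),(16,0,-90),(22,0,-105),(22,0,-120),(22,0,-133),(26,0,-133),(22,10,-133)]:
    P,M=target(np.radians(ph),-.140,t,rho); q,e,a=ik(P,M,q); print(t,rho,ph,P,"%.1f %.1f"%(e*1e3,np.degrees(a)),q,"q2m %.2f q4m %.2f"%(q[1]+.3,2.45-q[3]))
E
```

```text
5 0 4 [0.4472 0.0549 0.2478] 0.0 0.0 [ 0.1324 -0.175  -0.2618  1.966  -0.0507  1.2578 -1.5598] q2m 0.13 q4m 0.48
5 0 -30 [0.4536 0.004  0.2359] 0.0 0.0 [ 0.1765 -0.1576 -0.1961  1.9779 -0.0458  1.2322 -1.4509] q2m 0.14 q4m 0.47
5 0 -60 [ 0.4576 -0.0287  0.203 ] 0.0 0.0 [ 0.2197 -0.1217 -0.1714  2.015  -0.0426  1.1615 -1.3818] q2m 0.18 q4m 0.43
10 0 -75 [ 0.4585 -0.0376  0.1812] 0.0 0.0 [ 0.2293 -0.1617 -0.1442  2.1029 -0.0768  1.0306 -1.3268] q2m 0.14 q4m 0.35
16 0 -90 [ 0.4586 -0.0407  0.1579] 0.0 0.0 [ 0.2458 -0.2083 -0.1302  2.2075 -0.1338  0.8757 -1.2589] q2m 0.09 q4m 0.24
22 0 -105 [ 0.4579 -0.0377  0.1345] 0.0 0.0 [ 0.2296 -0.247  -0.0998  2.314  -0.2029  0.7138 -1.1879] q2m 0.05 q4m 0.14
22 0 -120 [ 0.4568 -0.0288  0.1128] 0.0 0.0 [ 0.2211 -0.2209 -0.1176  2.343  -0.2043  0.6557 -1.2048] q2m 0.08 q4m 0.11
22 0 -133 [ 0.4553 -0.0167  0.0964] 0.0 0.0 [ 0.2115 -0.2015 -0.143   2.3656 -0.1997  0.6094 -1.2369] q2m 0.10 q4m 0.08
26 0 -133 [ 0.4551 -0.0168  0.0963] 0.0 0.0 [ 0.1909 -0.2386 -0.1088  2.4172 -0.2603  0.5336 -1.1705] q2m 0.06 q4m 0.03
22 10 -133 [ 0.4553 -0.0172  0.0964] 0.0 0.0 [ 0.2042 -0.1508  0.0055  2.3376 -0.4593  0.7004 -0.9537] q2m 0.15 q4m 0.11
```

>>> move_arm([
  {"linear": [0, 0, 0], "turn": [0, -1, 0], "claw": 0.3},
  {"linear": [0, 0, -0.4], "turn": [0, -1, 0], "claw": 0.3},
  {"linear": [0, 0, -0.5], "turn": [0, -1, 0], "claw": 0.3},
  {"linear": [0, 0, 0], "turn": [0, -1, 0], "claw": 0.3},
  {"linear": [0, 0, 0], "turn": [0, -1, 0], "claw": 0.3},
  {"linear": [0, 0, 0], "turn": [0, 0, 0], "claw": 0.3},
  {"linear": [0, 0, 0], "turn": [0, 0, 0], "claw": 0.3},
])

```text
time: 13.75
position: [0.5081, 0.0278, 0.3259]
tool_rot: [-3.109, -0.199, -0.156]
ft_force: [0.2, -0.4, 0.2]
grip_width: 0.699
```

```bash
cat >> st.py <<'E'
print("tilt",np.degrees(np.arcsin(M[0,2]*np.cos(.1238)+M[1,2]*np.sin(.1238))),"rho",np.degrees(np.arcsin(-M[0,2]*np.sin(.1238)+M[1,2]*np.cos(.1238))))
import sys
if len(sys.argv)>3:
    d=np.array(sys.argv[1:4],float)-s["position"]; print("tool delta in units",M.T@d/.03)
E
python3 st.py .4472 .0565 .31
```

```text
13.75 p [0.5081 0.0278 0.3259] q [ 0.1553 -0.0733 -0.2339  1.7308 -0.038   1.3822 -1.5163] F [ 0.1503 -0.3985  0.1534] w 0.6991747962371849
xdir 7.292268351928391 ydir -82.61837116173979 z [ 0.098   0.0281 -0.9948]
tilt 5.778383718826559 rho 0.906954011220133
tool delta in units [-1.9367 -1.2018  0.356 ]
```

>>> move_arm([
  {"linear": [-0.65, -0.4, 0.12], "turn": [0, 0, 0], "claw": 0.3},
  {"linear": [-0.65, -0.4, 0.12], "turn": [0, 0, 0], "claw": 0.3},
  {"linear": [-0.64, -0.4, 0.12], "turn": [0, 0, 0], "claw": 0.3},
  {"linear": [0, 0, 0], "turn": [0, 0, 0], "claw": 0.3},
  {"linear": [0, 0, 0], "turn": [0, 0, 0], "claw": 0.3},
])

```text
time: 14.17
position: [0.4453, 0.0571, 0.3106]
tool_rot: [-3.111, -0.202, -0.159]
ft_force: [0.9, -0.7, -0.6]
grip_width: 0.7
```

```bash
python3 st.py .4472 .0565 .248; python3 - <<'E'
from bench import cams
import cv2
a=cams.get_image("side")["image"][:,:,::-1][140:280,220:360]
b=cams.get_image("scene")["image"][:,:,::-1][130:270,260:400]
cv2.imwrite("pics/p3.png",cv2.resize(cv2.hconcat([a,b]),(800,400),interpolation=cv2.INTER_CUBIC))
E
```

```text
14.1667 p [0.4453 0.0571 0.3106] q [ 0.133  -0.2075 -0.2644  1.8738 -0.069   1.3655 -1.5593] F [ 0.9444 -0.7491 -0.6349] w 0.7003636780953469
xdir 7.390484080560152 ydir -82.52898394009101 z [ 0.1003  0.0268 -0.9946]
tilt 5.900552330894901 rho 0.8132707821908167
tool delta in units [-0.1536  0.0564  2.0802]
```

View pics/p3.png

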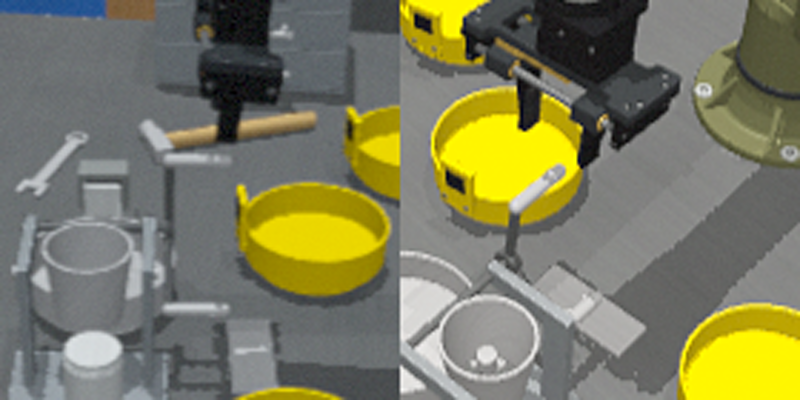

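>>> move_arm([
  {"linear": [-0.05, 0.04, 0.7], "turn": [0, 0, 0], "claw": 0.3},
  {"linear": [0, 0, 0.7], "turn": [0, 0, 0], "claw": 0.3},
  {"linear": [0, 0, 0.7], "turn": [0, 0, 0], "claw": 0.3},
  {"linear": [0, 0, 0], "turn": [0, 0, 0], "claw": 0.3},
  {"linear": [0, 0, 0], "turn": [0, 0, 0], "claw": 1},
  {"linear": [0, 0, 0], "turn": [0, 0, 0], "claw": 1},
  {"linear": [0, 0, 0], "turn": [0, 0, 0], "claw": 1},
  {"linear": [0, 0, 0], "turn": [0, 0, 0], "claw": 1},
  {"linear": [0, 0, 0], "turn": [0, 0, 0], "claw": 1},
  {"linear": [0, 0, 0], "turn": [0, 0, 0], "claw": 1},
  {"linear": [0, 0, 0], "turn": [0, 0, 0], "claw": 1},
  {"linear": [0, 0, 0], "turn": [0, 0, 0], "claw": 1},
  {"linear": [0, 0, 0], "turn": [0, 0, 0], "claw": 1},
], grip_force=15)

```text
time: 15.35
position: [0.4513, 0.0562, 0.2478]
tool_rot: [-3.112, -0.2, -0.157]
ft_force: [1.3, -4.8, 0.6]
grip_width: 0.158
```

```bash
python3 st.py .4472 .0565 .248
```

```text
15.35 p [0.4513 0.0562 0.2478] q [ 0.1302 -0.1681 -0.2723  1.9661 -0.0594  1.2364 -1.5665] F [ 1.306  -4.7724  0.6052] w 0.15814744637719264
xdir 7.31979209803757 ydir -82.60808657721496 z [ 0.0988  0.0252 -0.9948]
tilt 5.806327257349011 rho 0.7353855419138929
tool delta in units [-0.1321 -0.0261 -0.0195]
```

```bash
cat > tab.py <<'E'
import sys,numpy as np
from bench import ctrl
from scipy.spatial.transform import Rotation as R
# usage: phi0 phi1 step dt(deg tilt per row)
f0,f1,n,dt=float(sys.argv[1]),float(sys.argv[2]),int(sys.argv[3]),float(sys.argv[4])
M=R.from_rotvec(ctrl.get_state()["tool_rot"]); Rz=R.from_euler("z",.1238)
ph=np.radians(np.linspace(f0,f1,n+1))
for a,b in zip(ph[:-1],ph[1:]):
    d=M.inv().apply(Rz.apply([0,.09*(np.sin(b)-np.sin(a)),.09*(np.cos(b)-np.cos(a))]))/.03
    print("[%.2f, %.2f, %.2f]"%tuple(d),"turn y %.2f"%(dt/4)); M=M*R.from_euler("y",dt,degrees=True)
E
python3 tab.py 4.5 -60 13 0
```

```text
[-0.00, 0.26, -0.01] turn y 0.00
[-0.00, 0.26, 0.01] turn y 0.00
[-0.00, 0.26, 0.03] turn y 0.00
[-0.01, 0.25, 0.05] turn y 0.00
[-0.01, 0.25, 0.08] turn y 0.00
[-0.01, 0.24, 0.10] turn y 0.00
[-0.01, 0.23, 0.12] turn y 0.00
[-0.02, 0.22, 0.14] turn y 0.00
[-0.02, 0.21, 0.16] turn y 0.00
[-0.02, 0.19, 0.17] turn y 0.00
[-0.02, 0.18, 0.19] turn y 0.00
[-0.02, 0.16, 0.20] turn y 0.00
[-0.02, 0.14, 0.22] turn y 0.00
```

>>> move_arm([
  {"linear": [0, 0.26, -0.01], "turn": [0, 0, 0], "claw": 1},
  {"linear": [0, 0.26, 0.01], "turn": [0, 0, 0], "claw": 1},
  {"linear": [0, 0.26, 0.03], "turn": [0, 0, 0], "claw": 1},
  {"linear": [-0.01, 0.25, 0.05], "turn": [0, 0, 0], "claw": 1},
  {"linear": [-0.01, 0.25, 0.08], "turn": [0, 0, 0], "claw": 1},
  {"linear": [-0.01, 0.24, 0.1], "turn": [0, 0, 0], "claw": 1},
  {"linear": [0, 0, 0], "turn": [0, 0, 0], "claw": 1},
])

```text
time: 15.93
position: [0.4561, 0.014, 0.2393]
tool_rot: [-3.106, -0.202, -0.153]
ft_force: [-3.6, 2.3, 3.6]
grip_width: 0.151
```

```bash
python3 st.py
```

```text
15.9333 p [0.4561 0.014  0.2393] q [ 0.1676 -0.1564 -0.2136  1.9754 -0.0636  1.2218 -1.4675] F [-3.6402  2.3469  3.6125] w 0.1506556063736406
xdir 7.370721917230855 ydir -82.52397178252244 z [ 0.0964  0.0311 -0.9949]
tilt 5.709030960236208 rho 1.084964894588955
```

>>> move_arm([
  {"linear": [-0.01, 0.23, 0.12], "turn": [0, 0, 0], "claw": 1},
  {"linear": [-0.02, 0.22, 0.14], "turn": [0, 0, 0], "claw": 1},
  {"linear": [-0.02, 0.21, 0.16], "turn": [0, 0, 0], "claw": 1},
  {"linear": [-0.02, 0.19, 0.17], "turn": [0, 0, 0], "claw": 1},
  {"linear": [-0.02, 0.18, 0.19], "turn": [0, 0, 0], "claw": 1},
  {"linear": [-0.02, 0.16, 0.2], "turn": [0, 0, 0], "claw": 1},
  {"linear": [-0.02, 0.14, 0.22], "turn": [0, 0, 0], "claw": 1},
  {"linear": [0, 0, 0], "turn": [0, 0, 0], "claw": 1},
])

```text
time: 16.6
position: [0.4607, -0.0269, 0.2019]
tool_rot: [-3.109, -0.2, -0.152]
ft_force: [-2.3, -0.3, 1.3]
grip_width: 0.143
```

```bash
python3 st.py; python3 tab.py -60 -112.5 12 1.4
```

```text
16.6 p [ 0.4607 -0.0269  0.2019] q [ 0.2011 -0.117  -0.1649  2.0188 -0.0558  1.1438 -1.3851] F [-2.3455 -0.2867  1.2541] w 0.14316150755560664
xdir 7.317776730938848 ydir -82.59318186398116 z [ 0.0959  0.0282 -0.995 ]
tilt 5.6622323406068125 rho 0.9238822902949261
[-0.02, 0.11, 0.20] turn y 0.35
[-0.03, 0.09, 0.21] turn y 0.35
[-0.03, 0.08, 0.21] turn y 0.35
[-0.04, 0.06, 0.22] turn y 0.35
[-0.04, 0.04, 0.22] turn y 0.35
[-0.05, 0.03, 0.22] turn y 0.35
[-0.06, 0.01, 0.22] turn y 0.35
[-0.06, -0.01, 0.22] turn y 0.35
[-0.07, -0.03, 0.22] turn y 0.35
[-0.07, -0.04, 0.21] turn y 0.35
[-0.07, -0.06, 0.21] turn y 0.35
[-0.08, -0.08, 0.20] turn y 0.35
```

>>> move_arm([
  {"linear": [-0.02, 0.11, 0.2], "turn": [0, 0.35, 0], "claw": 1},
  {"linear": [-0.03, 0.09, 0.21], "turn": [0, 0.35, 0], "claw": 1},
  {"linear": [-0.03, 0.08, 0.21], "turn": [0, 0.35, 0], "claw": 1},
  {"linear": [-0.04, 0.06, 0.22], "turn": [0, 0.35, 0], "claw": 1},
  {"linear": [-0.04, 0.04, 0.22], "turn": [0, 0.35, 0], "claw": 1},
  {"linear": [-0.05, 0.03, 0.22], "turn": [0, 0.35, 0], "claw": 1},
  {"linear": [0, 0, 0], "turn": [0, 0, 0], "claw": 1},
])

```text
time: 17.18
position: [0.464, -0.0403, 0.1638]
tool_rot: [-3.083, -0.195, -0.389]
ft_force: [2.6, -5.5, 0.4]
grip_width: 0.137
```

```bash
python3 st.py; python3 - <<'E'
from bench import cams
import cv2
a=cams.get_image("side")["image"][:,:,::-1][140:280,200:360]
b=cams.get_image("scene")["image"][:,:,::-1][150:290,200:360]
cv2.imwrite("pics/p4.png",cv2.resize(cv2.hconcat([a,b]),(800,350),interpolation=cv2.INTER_CUBIC))
E
```

```text
17.1833 p [ 0.464  -0.0403  0.1638] q [ 0.2173 -0.1815 -0.1282  2.1734 -0.1119  0.9071 -1.298 ] F [ 2.6175 -5.5305  0.3956] w 0.13684338524911022
xdir 7.135600132939381 ydir -82.6852176253373 z [ 0.2458  0.0434 -0.9683]
tilt 14.435791073566866 rho 0.729204181359909
```

View pics/p4.png

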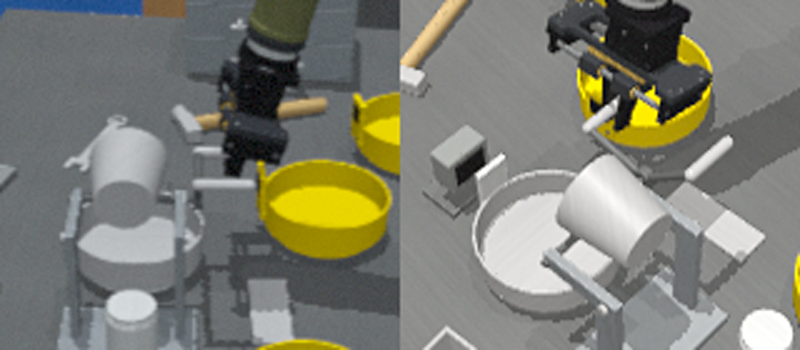

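The pot is at about 90° with the peg still held, and the tag still faces the reader. Continuing to the full tip.

>>> move_arm([
  {"linear": [-0.06, 0.01, 0.22], "turn": [0, 0.35, 0], "claw": 1},
  {"linear": [-0.06, -0.01, 0.22], "turn": [0, 0.35, 0], "claw": 1},
  {"linear": [-0.07, -0.03, 0.22], "turn": [0, 0.35, 0], "claw": 1},
  {"linear": [-0.07, -0.04, 0.21], "turn": [0, 0.35, 0], "claw": 1},
  {"linear": [-0.07, -0.06, 0.21], "turn": [0, 0.35, 0], "claw": 1},
  {"linear": [-0.08, -0.08, 0.2], "turn": [0, 0.35, 0], "claw": 1},
  {"linear": [0, 0, 0], "turn": [0, 0, 0], "claw": 1},
])

```text
time: 17.87
position: [0.4649, -0.0386, 0.1243]
tool_rot: [-3.043, -0.185, -0.622]
ft_force: [9.7, -23.0, -6.5]
grip_width: 0.145
```

```bash
python3 st.py; python3 tab.py -112.5 -132 5 0
```

```text
17.8667 p [ 0.4649 -0.0386  0.1243] q [ 0.2047 -0.228  -0.1016  2.3342 -0.1917  0.6494 -1.2179] F [  9.6596 -23.0283  -6.4742] w 0.14533119532464808
xdir 6.886500071581584 ydir -82.9690527902729 z [ 0.389   0.0534 -0.9197]
tilt 23.114907429591014 rho 0.2868023176270618
[-0.07, -0.08, 0.17] turn y 0.00
[-0.07, -0.10, 0.17] turn y 0.00
[-0.07, -0.11, 0.16] turn y 0.00
[-0.07, -0.12, 0.15] turn y 0.00
[-0.06, -0.13, 0.14] turn y 0.00
```

```bash
python3 - <<'E'
from bench import cams
import cv2
a=cams.get_image("side")["image"][:,:,::-1][165:245,245:345]
b=cams.get_image("scene")["image"][:,:,::-1][150:230,270:370]
cv2.imwrite("pics/p5.png",cv2.resize(cv2.hconcat([a,b]),(800,320),interpolation=cv2.INTER_CUBIC))
E
```

```text
(no output)
```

View pics/p5.png

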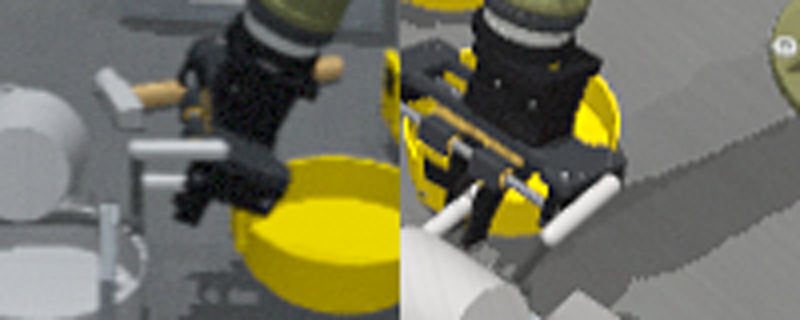

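The back peg (scene half, about (590,200)) bears on the side of the gripper's body. I'll back off slightly, roll the tool 8° away and slide 8 mm towards the peg tip.

>>> move_arm([
  {"linear": [0.08, 0.08, -0.2], "turn": [0, 0, 0], "claw": 1},
  {"linear": [0.07, 0.06, -0.21], "turn": [0.5, 0, 0], "claw": 1},
  {"linear": [-0.12, 0, -0.05], "turn": [0.5, 0, 0], "claw": 1},
  {"linear": [-0.13, 0, -0.05], "turn": [0.5, 0, 0], "claw": 1},
  {"linear": [0, 0, 0], "turn": [0.5, 0, 0], "claw": 1},
  {"linear": [0, 0, 0], "turn": [0, 0, 0], "claw": 1},
])

```text
time: 18.47
position: [0.4611, -0.0407, 0.1412]
tool_rot: [-2.902, -0.217, -0.59]
ft_force: [10.4, -5.6, 4.3]
grip_width: 0.138
```

```bash
python3 st.py; python3 tab.py -104 -130 6 0
```

```text
18.4667 p [ 0.4611 -0.0407  0.1412] q [ 0.1815 -0.2171  0.054   2.2977 -0.3962  0.7651 -0.9381] F [10.3848 -5.6457  4.2751] w 0.137590534988102
xdir 6.759724291707892 ydir -79.75033459612587 z [ 0.3732  0.1966 -0.9067]
tilt 23.24527005533003 rho 8.570597513358612
[-0.09, -0.03, 0.21] turn y 0.00
[-0.09, -0.05, 0.20] turn y 0.00
[-0.08, -0.07, 0.20] turn y 0.00
[-0.08, -0.08, 0.20] turn y 0.00
[-0.08, -0.10, 0.19] turn y 0.00
[-0.07, -0.11, 0.18] turn y 0.00
```

>>> move_arm([
  {"linear": [0, 0, 0], "turn": [0, 0, 0], "claw": 0.78},
  {"linear": [0, 0, 0], "turn": [0, 0, 0], "claw": 0.78},
  {"linear": [0, 0, 0], "turn": [0, 0, 0], "claw": 0.78},
  {"linear": [0, 0, 0], "turn": [0, 0, 0], "claw": 0.78},
])

```text
time: 18.8
position: [0.4552, -0.0379, 0.1366]
tool_rot: [-2.903, -0.225, -0.57]
ft_force: [2.3, -4.8, 2.8]
grip_width: 0.218
```

```bash
python3 st.py; python3 -c "
from ik import *
from bench import ctrl
P=Rz.inv().apply(ctrl.get_state()['position']-hinge);print('hinge frame TCP',P)"
```

```text
18.8 p [ 0.4552 -0.0379  0.1366] q [ 0.1813 -0.2173  0.0499  2.3045 -0.3915  0.7713 -0.9408] F [ 2.2906 -4.816   2.7719] w 0.21845364083008836
xdir 7.08099603387857 ydir -79.49469826454933 z [ 0.36    0.199  -0.9115]
tilt 22.444645510686517 rho 8.800008766662506
hinge frame TCP [-0.1438 -0.0868 -0.0184]
```

>>> move_arm([
  {"linear": [0, 0, 0], "turn": [0, 0, 0], "claw": 1},
  {"linear": [0, 0, 0], "turn": [0, 0, 0], "claw": 1},
  {"linear": [0, 0, 0], "turn": [0, 0, 0], "claw": 1},
  {"linear": [-0.09, -0.03, 0.21], "turn": [0, 0, 0], "claw": 1},
  {"linear": [-0.09, -0.05, 0.2], "turn": [0, 0, 0], "claw": 1},
  {"linear": [-0.08, -0.07, 0.2], "turn": [0, 0, 0], "claw": 1},
  {"linear": [0, 0, 0], "turn": [0, 0, 0], "claw": 1},
])

```text
time: 19.38
position: [0.4553, -0.0372, 0.117]
tool_rot: [-2.912, -0.217, -0.579]
ft_force: [10.5, -22.8, -9.6]
grip_width: 0.149
```

```bash
python3 st.py
```

```text
19.3833 p [ 0.4553 -0.0372  0.117 ] q [ 0.1731 -0.1955  0.0486  2.3323 -0.4022  0.7125 -0.9322] F [ 10.5393 -22.7585  -9.6378] w 0.14936813759730755
xdir 6.821732678152287 ydir -79.92734067496144 z [ 0.3661  0.1889 -0.9112]
tilt 22.747849128195785 rho 8.178986527459681
```

```bash
python3 - <<'E'
from bench import cams
import cv2
s=cams.get_image("side")["image"][:,:,::-1];c=cams.get_image("scene")["image"][:,:,::-1];w=cams.get_image("wrist")["image"][:,:,::-1]
rs=lambda im,sz:cv2.resize(im,sz,interpolation=cv2.INTER_CUBIC)
top=cv2.hconcat([rs(s[165:235,210:320],(440,280)),rs(c[150:228,275:365],(360,312))[:280]])
bot=cv2.hconcat([rs(c[205:275,215:315],(400,280)),rs(w,(400,300))[:280]])
cv2.imwrite("pics/p6.png",cv2.vconcat([top,bot]))
E
```

```text
(no output)
```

View pics/p6.png

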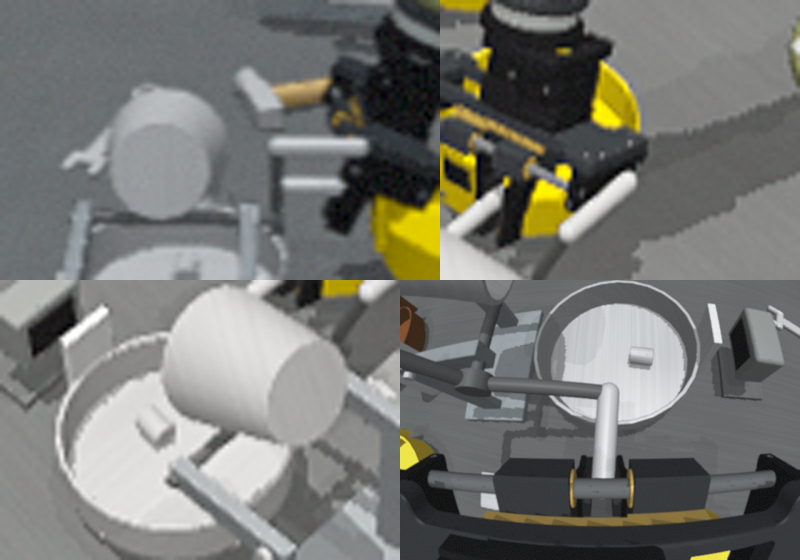

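One stub is in the tub ((155,425) in the scene crop) and three are still in the pot. The back peg sits at the gripper body's end and blocks further tipping. I'll let go of the front peg and finish from the back peg, which is near the top.

```bash
python3 - <<'E'
from ik import *
from bench import ctrl
st=ctrl.get_state();q=st["joint_positions"];P=st["position"];M=R.from_rotvec(st["tool_rot"])
P0,_=fk(q,p,s);print("fk err",P0-P)
for d in(.03,.045,.06):
    q1,e,a=ik(P0+M.apply([0,0,-d]),M,q);print("back",d,e*1e3,np.degrees(a),q1[1]+.3)
q2,e,a=ik(P0+M.apply([0,0,-.045])+[0,-.05,.06],M,q1);print("side",e*1e3,np.degrees(a),q2[1]+.3,q2[3])
for ph in(10,):
  for t,z in((0,.07),(5,.07),(5,0)):
    T,Mt=target(np.radians(ph),-.135,t,0);T=T+[0,0,z];q3,e,a=ik(T,Mt,q2);print("above",ph,t,T,e*1e3,np.degrees(a),q3[1]+.3)
E
```

```text
fk err [ 0.0001  0.0056 -0.0024]
back 0.03 6.226021836658022e-08 4.235549550789773e-08 0.049669307919903094
back 0.045 6.716989472473391e-08 5.985764841121542e-08 0.019772111269741155
back 0.06 0.3378884076725438 0.5066243629251342 3.9745984281580604e-14
side 1.100222771465808e-07 1.278747195842921e-07 0.004746037093939226 2.1879867261940134
above 10 0 [0.4513 0.0648 0.3166] 3.241162601246233e-07 9.838067503277996e-07 0.17826534361217738
above 10 5 [0.451  0.0648 0.3166] 3.006370140718663e-07 9.481767516004278e-07 0.10702611948217777
above 10 5 [0.451  0.0648 0.2466] 2.836269842864851e-07 9.633576559676644e-07 0.13507289849971968
```

>>> move_arm([
  {"linear": [0, 0, 0], "turn": [0, 0, 0], "claw": 0.6},
  {"linear": [0, 0, 0], "turn": [0, 0, 0], "claw": 0.6},
  {"linear": [0, 0, 0], "turn": [0, 0, 0], "claw": 0.6},
  {"linear": [0, 0, 0], "turn": [0, 0, 0], "claw": 0.6},
])

```text
time: 19.87
position: [0.4521, -0.0294, 0.1163]
tool_rot: [-2.901, -0.225, -0.563]
ft_force: [-0.4, -0.3, 0.6]
grip_width: 0.351
```

```bash
python3 st.py
```

```text
19.8667 p [ 0.4521 -0.0294  0.1163] q [ 0.1702 -0.1964  0.0422  2.3336 -0.41    0.7245 -0.9321] F [-0.3789 -0.3498  0.5853] w 0.35138623119130585
xdir 7.086748911144297 ydir -79.45461082251853 z [ 0.3558  0.2015 -0.9126]
tilt 22.205865303494814 rho 8.974086618521111
```

>>> move_arm([
  {"linear": [0, 0.1, -0.5], "turn": [0, 0, 0], "claw": 0.5},
  {"linear": [0, 0.1, -0.5], "turn": [0, 0, 0], "claw": 0.5},
  {"linear": [0, 0.2, -0.5], "turn": [0, 0, 0], "claw": 0.5},
  {"linear": [0, 0, 0], "turn": [0, 0, 0], "claw": 0.5},
  {"linear": [0, 0, 0], "turn": [0, 0, 0], "claw": 0.5},
])

```text
time: 20.28
position: [0.4384, -0.0495, 0.1557]
tool_rot: [-2.901, -0.226, -0.565]
ft_force: [0.5, -0.0, 0.2]
grip_width: 0.498
```

```bash
python3 st.py .45 -.11 .25
```

```text
20.2833 p [ 0.4384 -0.0495  0.1557] q [ 0.2103 -0.2717  0.0644  2.3021 -0.3766  0.8415 -0.9255] F [ 0.4657 -0.0042  0.15  ] w 0.49752557904802486
xdir 7.134304997625388 ydir -79.40581425695507 z [ 0.3564  0.2016 -0.9123]
tilt 22.24573281443689 rho 8.977794101815725
tool delta in units [ 1.3284  1.5789 -3.1358]
```

>>> move_arm([
  {"linear": [0.3, 0.1, -0.7], "turn": [0, 0, 0], "claw": 0.5},
  {"linear": [0.3, 0.4, -0.7], "turn": [0, 0, 0], "claw": 0.5},
  {"linear": [0.4, 0.6, -0.9], "turn": [0, 0, 0], "claw": 0.5},
  {"linear": [0.4, 0.6, -0.9], "turn": [0, 0, 0], "claw": 0.5},
  {"linear": [0.4, 0.2, -0.9], "turn": [0, 0, 0], "claw": 0.5},
  {"linear": [0.4, 0, -0.9], "turn": [0, 0, 0], "claw": 0.5},
  {"linear": [0, 0, 0], "turn": [-0.75, -1, 0], "claw": 0.5},
  {"linear": [0, 0, 0], "turn": [-0.75, -1, 0], "claw": 0.5},
  {"linear": [0, 0, 0], "turn": [-0.7, -1, 0], "claw": 0.5},
  {"linear": [0, 0, 0], "turn": [0, -1, 0], "claw": 0.5},
  {"linear": [0, 0, 0], "turn": [0, -0.3, 0], "claw": 0.5},
  {"linear": [0, 0, 0], "turn": [0, 0, 0], "claw": 0.5},
  {"linear": [0, 0, 0], "turn": [0, 0, 0], "claw": 0.5},
])

```text
time: 21.37
position: [0.4558, -0.1281, 0.3086]
tool_rot: [-3.126, -0.22, -0.146]
ft_force: [-1.0, -0.3, -1.1]
grip_width: 0.499
```

```bash
python3 st.py .451 .083 .32; python3 - <<'E'
from bench import cams
import cv2
for n in("scene","side"):
    cv2.imwrite(f"pics/{n}7raw.png",cams.get_image(n)["image"][:,:,::-1])
E
```

```text
21.3667 p [ 0.4558 -0.1281  0.3086] q [ 0.2866 -0.1415 -0.0397  1.8272 -0.04    1.369  -1.1771] F [-0.9935 -0.3069 -1.0984] w 0.49878537101694664
xdir 8.049084097354651 ydir -81.95997127585386 z [ 0.0924  0.0113 -0.9957]
tilt 5.339064044946559 rho -0.008396119302519567
tool delta in units [ 0.8591 -6.9875 -0.3124]
```

```bash
cat > phi.py <<'E'
import sys,cv2
from fit import *
from scipy.ndimage import map_coordinates
def score(tag,hy=.0655,hx=.5872):
    th=.1238;Rm=np.array([[np.cos(th),-np.sin(th)],[np.sin(th),np.cos(th)]]);X=np.linspace(-.098,-.146,15);out=[]
    ims={n:cv2.GaussianBlur(cv2.imread(f"pics/{n}{tag}raw.png",0).astype(float),(0,0),.7) for n in("scene","side")}
    for f in np.arange(-140,20,1.):
        v=[]
        for off in(0,126):
            for n in ims:
                def samp(r):
                    a=np.radians(f+off);P=np.array([[*(Rm@[x,r*np.sin(a)]+[hx,hy]),.155+r*np.cos(a)] for x in X]);uv=proj(n,P);return map_coordinates(ims[n],[uv[:,1],uv[:,0]],order=1).mean()
                v.append(samp(.09)-.5*samp(.074)-.5*samp(.106))
        out.append((f,sum(v),*v))
    return np.array(out)
if __name__=="__main__":
    for tag in sys.argv[1:]:
        o=score(tag);i=np.argsort(-o[:,1])[:4];print(tag,"front phi,total,[f-scene f-side b-scene b-side]\n",o[i].round(0))
E
python3 phi.py 0 2 7
```

```text
0 front phi,total,[f-scene f-side b-scene b-side]
 [[  0. 149.   1.  94. -15.  69.]
 [  1. 146.   5.  88. -12.  64.]
 [ -1. 144.  -1.  90. -17.  72.]
 [  2. 143.  11.  82.  -9.  59.]]
2 front phi,total,[f-scene f-side b-scene b-side]
 [[  3. 163.  23.  74.  -6.  72.]
 [  2. 161.  10.  82.  -9.  77.]
 [  4. 159.  31.  64.  -3.  67.]
 [  1. 157.  -2.  88. -12.  83.]]
7 front phi,total,[f-scene f-side b-scene b-side]
 [[-107.  116.   58.  -11.   15.   54.]
 [-106.  112.   76.  -10.   11.   34.]
 [-108.  110.   35.  -10.   16.   69.]
 [-105.  108.   87.   -1.    9.   13.]]
```

>>> move_arm([
  {"linear": [0.1, -0.86, -0.02], "turn": [0, 0, 0], "claw": 0.5},
  {"linear": [0.1, -0.86, -0.02], "turn": [0, 0, 0], "claw": 0.5},
  {"linear": [0.1, -0.86, -0.02], "turn": [0, 0, 0], "claw": 0.5},
  {"linear": [0.1, -0.86, -0.02], "turn": [0, 0, 0], "claw": 0.5},
  {"linear": [0.1, -0.86, -0.02], "turn": [0, 0, 0], "claw": 0.5},
  {"linear": [0.1, -0.86, -0.02], "turn": [0, 0, 0], "claw": 0.5},
  {"linear": [0.1, -0.86, -0.02], "turn": [0, 0, 0], "claw": 0.5},
  {"linear": [0.1, -0.85, -0.02], "turn": [0, 0, 0], "claw": 0.5},
  {"linear": [0, 0, 0], "turn": [0, 0, 0], "claw": 0.5},
  {"linear": [0, 0, 0], "turn": [0, 0, 0], "claw": 0.5},
])

```text
time: 22.3
position: [0.4501, 0.0797, 0.3166]
tool_rot: [-3.127, -0.223, -0.15]
ft_force: [0.2, -0.3, -1.0]
grip_width: 0.501
```

```bash
python3 st.py .45 .0796 .2426
```

```text
22.3 p [0.4501 0.0797 0.3166] q [ 0.1228 -0.1852 -0.3142  1.8413 -0.0497  1.3814 -1.6108] F [ 0.1613 -0.3286 -0.9684] w 0.5014466841938866
xdir 8.15169980273805 ydir -81.86830498397548 z [ 0.095   0.0099 -0.9954]
tilt 5.4805267385272955 rho -0.10849901101512271
tool delta in units [-0.2379 -0.0045  2.4557]
```

Down and grip the back peg, with a firmer grip.

>>> move_arm([
  {"linear": [-0.08, 0, 0.8], "turn": [0, 0, 0], "claw": 0.5},
  {"linear": [-0.08, 0, 0.8], "turn": [0, 0, 0], "claw": 0.5},
  {"linear": [-0.08, 0, 0.85], "turn": [0, 0, 0], "claw": 0.5},
  {"linear": [0, 0, 0], "turn": [0, 0, 0], "claw": 0.5},
  {"linear": [0, 0, 0], "turn": [0, 0, 0], "claw": 1},
  {"linear": [0, 0, 0], "turn": [0, 0, 0], "claw": 1},
  {"linear": [0, 0, 0], "turn": [0, 0, 0], "claw": 1},
  {"linear": [0, 0, 0], "turn": [0, 0, 0], "claw": 1},
  {"linear": [0, 0, 0], "turn": [0, 0, 0], "claw": 1},
  {"linear": [0, 0, 0], "turn": [0, 0, 0], "claw": 1},
], grip_force=25)

```text
time: 23.13
position: [0.4509, 0.0792, 0.2437]
tool_rot: [-3.126, -0.219, -0.151]
ft_force: [-1.1, 0.3, 2.8]
grip_width: 0.146
```

```bash
python3 st.py; python3 tab.py 20 -6 6 0
```

```text
23.1333 p [0.4509 0.0792 0.2437] q [ 0.1207 -0.1553 -0.3244  1.9615 -0.043   1.2316 -1.6209] F [-1.0686  0.2608  2.7788] w 0.14613954303693807
xdir 8.028860623557987 ydir -81.98628867568829 z [ 0.0957  0.0107 -0.9953]
tilt 5.527669183559462 rho -0.06720731260166152
[0.00, 0.22, -0.07] turn y 0.00
[0.00, 0.22, -0.05] turn y 0.00
[-0.00, 0.22, -0.04] turn y 0.00
[-0.00, 0.23, -0.02] turn y 0.00
[-0.00, 0.23, -0.00] turn y 0.00
[-0.01, 0.23, 0.02] turn y 0.00
```

>>> move_arm([
  {"linear": [0, 0.22, -0.07], "turn": [0, 0, 0], "claw": 1},
  {"linear": [0, 0.22, -0.05], "turn": [0, 0, 0], "claw": 1},
  {"linear": [0, 0.22, -0.04], "turn": [0, 0, 0], "claw": 1},
  {"linear": [0, 0, 0], "turn": [0, 0, 0], "claw": 1},
])

```text
time: 23.47
position: [0.453, 0.0607, 0.2492]
tool_rot: [-3.123, -0.219, -0.151]
ft_force: [-2.6, 4.0, 7.0]
grip_width: 0.149
```

```bash
python3 st.py
```

```text
23.4667 p [0.453  0.0607 0.2492] q [ 0.1376 -0.16   -0.2969  1.9553 -0.0477  1.2433 -1.5754] F [-2.5884  4.0017  6.9802] w 0.1489157448773388
xdir 8.028080826287683 ydir -81.97055388944406 z [ 0.0952  0.0137 -0.9954]
tilt 5.517815367360365 rho 0.10409820564922197
```

Moves freely, so the block really was the gripper body. On to the stop.

>>> move_arm([
  {"linear": [0, 0.23, -0.02], "turn": [0, 0, 0], "claw": 1},
  {"linear": [0, 0.23, 0], "turn": [0, 0, 0], "claw": 1},
  {"linear": [0, 0.23, 0.02], "turn": [0, 0, 0], "claw": 1},
  {"linear": [0, 0, 0], "turn": [0, 0, 0], "claw": 1},
  {"linear": [0, 0, 0], "turn": [0, 0, 0], "claw": 1},
  {"linear": [0, 0, 0], "turn": [0, 0, 0], "claw": 1},
  {"linear": [0, 0, 0], "turn": [0, 0, 0], "claw": 1},
  {"linear": [0, 0, 0], "turn": [0, 0, 0], "claw": 1},
])

```text
time: 24.13
position: [0.4554, 0.039, 0.2483]
tool_rot: [-3.127, -0.219, -0.148]
ft_force: [-4.2, 1.2, 6.0]
grip_width: 0.149
```

```bash
python3 st.py; python3 - <<'E'
from bench import cams
import cv2
s=cams.get_image("side")["image"][:,:,::-1];c=cams.get_image("scene")["image"][:,:,::-1]
rs=lambda im,sz:cv2.resize(im,sz,interpolation=cv2.INTER_CUBIC)
cv2.imwrite("pics/side8raw.png",s);cv2.imwrite("pics/scene8raw.png",c)
a=cv2.imread("pics/scene7raw.png")
# bright blob comparison in the tub area
cv2.imwrite("pics/p8.png",cv2.hconcat([rs(c[200:280,210:310],(500,400)),rs(s[190:250,215:290],(300,240)).repeat(1,0)[:240] if 0 else rs(s[180:260,215:275],(300,400))]))
E
python3 phi.py 8
```

```text
24.1333 p [0.4554 0.039  0.2483] q [ 0.1552 -0.1579 -0.2695  1.9563 -0.0437  1.2432 -1.5316] F [-4.2375  1.172   5.994 ] w 0.14863772626290564
xdir 8.038194164517666 ydir -81.97865520049511 z [ 0.094   0.0101 -0.9955]
tilt 5.421463500415884 rho -0.08914015611283717
8 front phi,total,[f-scene f-side b-scene b-side]
 [[-133.   89.   12.   -2.   47.   33.]
 [-134.   87.    9.   -3.   46.   35.]
 [-132.   86.   14.    0.   40.   32.]
 [  -8.   79.   46.   35.   -4.    2.]]
```

Full tip, φf about -133°. I'll rattle it a few times on the stop so that nothing sticks.

>>> move_arm([
  {"linear": [0, 0.1, 0], "turn": [0, 0, 0], "claw": 1},
  {"linear": [0, -0.5, 0], "turn": [0, 0, 0], "claw": 1},
  {"linear": [0, 0, 0], "turn": [0, 0, 0], "claw": 1},
  {"linear": [0, 0.5, 0], "turn": [0, 0, 0], "claw": 1},
  {"linear": [0, 0, 0], "turn": [0, 0, 0], "claw": 1},
  {"linear": [0, -0.5, 0], "turn": [0, 0, 0], "claw": 1},
  {"linear": [0, 0, 0], "turn": [0, 0, 0], "claw": 1},
  {"linear": [0, 0.5, 0], "turn": [0, 0, 0], "claw": 1},
  {"linear": [0, 0, 0], "turn": [0, 0, 0], "claw": 1},
  {"linear": [0, -0.5, 0], "turn": [0, 0, 0], "claw": 1},
  {"linear": [0, 0, 0], "turn": [0, 0, 0], "claw": 1},
  {"linear": [0, 0.5, 0], "turn": [0, 0, 0], "claw": 1},
  {"linear": [0, 0, 0], "turn": [0, 0, 0], "claw": 1},
  {"linear": [0, 0, 0], "turn": [0, 0, 0], "claw": 1},
  {"linear": [0, 0, 0], "turn": [0, 0, 0], "claw": 1},
  {"linear": [0, 0, 0], "turn": [0, 0, 0], "claw": 1},
  {"linear": [0, 0, 0], "turn": [0, 0, 0], "claw": 1},
  {"linear": [0, 0, 0], "turn": [0, 0, 0], "claw": 1},
])

```text
time: 25.73
position: [0.4558, 0.0385, 0.2484]
tool_rot: [-3.123, -0.222, -0.149]
ft_force: [-4.1, 5.7, 6.5]
grip_width: 0.152
```

```bash
python3 st.py; python3 tab.py -8 97 20 0
python3 - <<'E'
# how different is the tub interior now from the empty tub? count blobs
import cv2,numpy as np
from bench import cams
from fit import *
s=cams.get_image("scene")["image"][:,:,::-1];cv2.imwrite("pics/scene9raw.png",s);cv2.imwrite("pics/side9raw.png",cams.get_image("side")["image"][:,:,::-1])
a=cv2.imread("pics/scene2raw.png",0).astype(int);b=cv2.cvtColor(s,cv2.COLOR_BGR2GRAY).astype(int)
g=b[205:280,215:310]; e=cv2.Canny(cv2.resize(g.astype(np.uint8),None,fx=3,fy=3,interpolation=cv2.INTER_CUBIC),40,100)
for r in g[8:62:2,12:72:2]: print("".join(" .:-=+*#%@"[min(9,v*10//256)] for v in r))
E
```

```text
25.7333 p [0.4558 0.0385 0.2484] q [ 0.1567 -0.1574 -0.2672  1.9558 -0.0472  1.2427 -1.5249] F [-4.0727  5.7045  6.5244] w 0.15175735146073505
xdir 8.137658797551904 ydir -81.86137843782204 z [ 0.0942  0.0137 -0.9955]
tilt 5.46179380039166 rho 0.10953771347369023
[0.01, -0.27, -0.03] turn y 0.00
[0.01, -0.27, -0.00] turn y 0.00
[0.00, -0.27, 0.02] turn y 0.00
[0.00, -0.27, 0.05] turn y 0.00
[-0.00, -0.26, 0.07] turn y 0.00
[-0.00, -0.26, 0.10] turn y 0.00
[-0.01, -0.25, 0.12] turn y 0.00
[-0.01, -0.23, 0.14] turn y 0.00
[-0.01, -0.22, 0.16] turn y 0.00
[-0.01, -0.20, 0.18] turn y 0.00
[-0.02, -0.19, 0.20] turn y 0.00
[-0.02, -0.17, 0.22] turn y 0.00
[-0.02, -0.15, 0.23] turn y 0.00
[-0.02, -0.13, 0.24] turn y 0.00
[-0.02, -0.10, 0.25] turn y 0.00
[-0.02, -0.08, 0.26] turn y 0.00
[-0.02, -0.05, 0.27] turn y 0.00
[-0.03, -0.03, 0.27] turn y 0.00
[-0.03, -0.00, 0.27] turn y 0.00
[-0.03, 0.02, 0.27] turn y 0.00
.. .=*@%+++++####%###%%%%%%%%#
    #@%+++++#########%%%%%#%#%
.. @@*++++++#########%%%%%%#%#
.:@@++++=++##########%%%%%%#%%
:-%++++++%*##########%%%%%%%#%
--*++++*+++%#########%#%%%%%%#
--*+++*++++**#*#***#*%%%%%%%%#
--+++*=++++**********#%%%%%%%%
--=+#+++++=***********%%#%%%%%
--=%=++++*%%+****++++++%%%%%%%
--*+=+++*%%%%+++++++++++#%%%%*
-=%=+=**%%%%%*++++++++=+=+++=+
+++==*%%%%%%#%*+++++=====--+++
+#===*%%%#%%%#*+======++--*%%+
+%==*%%%%##%%#+++-###%*--%%%%#
+%=+%%%%%%#%*+==+:%%%+--%%%%%%
+@=*%%%%%%%+=*::-+%%=--+*%%%%%
+#=*%%%%%%%%%%===*@+==#**####%
++=*%%%%%%%%%*++*%+=+****+****
++%%%%%%%%%%%-=+###*%+++++****
+=*#%%%%%%%%%:-=+####*********
++=%%%%%%%%%%#---=%##********=
++++%%%%%%%%%%%%#--*##*#****==
+++=*%%%%%%%%%%%%%==*###***+==
++++++%%%%%%%%%%%%*-=+###+==+=
+++++++*%%%%%%%%%%**===###++=-
++++=++++*#%%%%%%%#%%===###*-=
```

>>> move_arm([
  {"linear": [0.01, -0.27, -0.03], "turn": [0, 0, 0], "claw": 1},
  {"linear": [0.01, -0.27, 0], "turn": [0, 0, 0], "claw": 1},
  {"linear": [0, -0.27, 0.02], "turn": [0, 0, 0], "claw": 1},
  {"linear": [0, -0.27, 0.05], "turn": [0, 0, 0], "claw": 1},
  {"linear": [0, -0.26, 0.07], "turn": [0, 0, 0], "claw": 1},
  {"linear": [0, -0.26, 0.1], "turn": [0, 0, 0], "claw": 1},
  {"linear": [-0.01, -0.25, 0.12], "turn": [0, 0, 0], "claw": 1},
  {"linear": [-0.01, -0.23, 0.14], "turn": [0, 0, 0], "claw": 1},
  {"linear": [-0.01, -0.22, 0.16], "turn": [0, 0, 0], "claw": 1},
  {"linear": [-0.01, -0.2, 0.18], "turn": [0, 0, 0], "claw": 1},
  {"linear": [0, 0, 0], "turn": [0, 0, 0], "claw": 1},
])

```text
time: 26.75
position: [0.4482, 0.1117, 0.2222]
tool_rot: [-3.126, -0.222, -0.153]
ft_force: [6.7, 0.6, -4.0]
grip_width: 0.151
```

```bash
python3 st.py; python3 -c "
from ik import *
from bench import ctrl
P=Rz.inv().apply(ctrl.get_state()['position']-hinge);print('hinge frame TCP',P,np.degrees(np.arctan2(P[1],P[2]-.003)),np.hypot(P[1],P[2]-.003))"
```

```text
26.75 p [0.4482 0.1117 0.2222] q [ 0.0912 -0.1328 -0.3723  1.9843 -0.0347  1.1849 -1.6983] F [ 6.7427  0.6042 -3.9717] w 0.15050459945344233
xdir 8.117017817251174 ydir -81.89751779286897 z [ 0.0968  0.0112 -0.9952]
tilt 5.590065523486844 rho -0.049551396587111635
hinge frame TCP [-0.1323  0.0625  0.0672] 44.22078582638427 0.08962506867973997
```

>>> move_arm([
  {"linear": [-0.02, -0.19, 0.2], "turn": [0, 0, 0], "claw": 1},
  {"linear": [-0.02, -0.17, 0.22], "turn": [0, 0, 0], "claw": 1},
  {"linear": [-0.02, -0.15, 0.23], "turn": [0, 0, 0], "claw": 1},
  {"linear": [-0.02, -0.13, 0.24], "turn": [0, 0, 0], "claw": 1},
  {"linear": [-0.02, -0.1, 0.25], "turn": [0, 0, 0], "claw": 1},
  {"linear": [-0.02, -0.08, 0.26], "turn": [0, 0, 0], "claw": 1},
  {"linear": [-0.02, -0.05, 0.27], "turn": [0, 0, 0], "claw": 1},
  {"linear": [-0.03, -0.03, 0.27], "turn": [0, 0, 0], "claw": 1},
  {"linear": [-0.03, 0, 0.27], "turn": [0, 0, 0], "claw": 1},
  {"linear": [0, 0, 0], "turn": [0, 0, 0], "claw": 1},
])

```text
time: 27.58
position: [0.4448, 0.1369, 0.1552]
tool_rot: [-3.127, -0.219, -0.152]
ft_force: [9.7, -2.6, -3.3]
grip_width: 0.153
```

```bash
python3 st.py; python3 -c "
from ik import *
from bench import ctrl
P=Rz.inv().apply(ctrl.get_state()['position']-hinge);print('hinge frame TCP',P,np.degrees(np.arctan2(P[1],P[2]-.003)),np.hypot(P[1],P[2]-.003))"
```

```text
27.5833 p [0.4448 0.1369 0.1552] q [ 0.0626 -0.0628 -0.42    2.0637 -0.0019  1.0411 -1.7878] F [ 9.6609 -2.579  -3.2772] w 0.15263827414289505
xdir 8.030963802470426 ydir -81.98618954445902 z [ 0.0964  0.0105 -0.9953]
tilt 5.5625964690065075 rho -0.08614439183443581
hinge frame TCP [-0.1326  0.0879  0.0002] 91.83280453597631 0.08795656490706637
```

>>> move_arm([
  {"linear": [0, 0, 0], "turn": [0, 0, 0], "claw": 0.5},
  {"linear": [0, 0, 0], "turn": [0, 0, 0], "claw": 0.5},
  {"linear": [0, 0, 0], "turn": [0, 0, 0], "claw": 0.5},
  {"linear": [0, 0, 0], "turn": [0, 0, 0], "claw": 0.5},
  {"linear": [0.05, 0, -0.5], "turn": [0, 0, 0], "claw": 0.5},
  {"linear": [0.1, 0, -0.9], "turn": [0, 0, 0], "claw": 0.5},
  {"linear": [0.1, 0, -0.9], "turn": [0, 0, 0], "claw": 0.5},
  {"linear": [0.1, 0, -0.9], "turn": [0, 0, 0], "claw": 0.5},
  {"linear": [0.1, 0, -0.9], "turn": [0, 0, 0], "claw": 0.5},
  {"linear": [0.1, 0, -0.9], "turn": [0, 0, 0], "claw": 0.5},
  {"linear": [0, 0, 0], "turn": [0, 0, 0], "claw": 0.5},
  {"linear": [0, 0, 0], "turn": [0, 0, 0], "claw": 0.5},
])

```text
time: 28.58
position: [0.4463, 0.1383, 0.3086]
tool_rot: [-3.126, -0.22, -0.152]
ft_force: [-0.6, -0.1, -0.7]
grip_width: 0.499
```

```bash
python3 st.py .4594 -.0011 .305
python3 - <<'E'
from bench import cams
import cv2
for n in("scene","side"): cv2.imwrite(f"pics/{n}10raw.png",cams.get_image(n)["image"][:,:,::-1])
E
python3 phi.py 10
```

```text
28.5833 p [0.4463 0.1383 0.3086] q [ 0.0726 -0.1616 -0.3932  1.8341 -0.0428  1.3618 -1.7421] F [-0.5622 -0.1077 -0.702 ] w 0.4992270321150978
xdir 8.07086317793865 ydir -81.94408073183915 z [ 0.0965  0.011  -0.9953]
tilt 5.57024623805392 rho -0.05912231888190457
tool delta in units [-0.2304  4.6619  0.1113]
10 front phi,total,[f-scene f-side b-scene b-side]
 [[-36. 102.   5.   7.  32.  58.]
 [-35.  95.   3.   7.  33.  53.]
 [-37.  92.   7.   6.  29.  49.]
 [-34.  85.   0.   7.  33.  45.]]
```

>>> move_arm([
  {"linear": [0.05, 0.94, 0], "turn": [0, 0, 0], "claw": 0.5},
  {"linear": [0, 0.94, 0], "turn": [0, 0, 0], "claw": 0.5},
  {"linear": [0, 0.94, 0], "turn": [0, 0, 0], "claw": 0.5},
  {"linear": [0, 0.94, 0], "turn": [0, 0, 0], "claw": 0.5},
  {"linear": [0, 0.94, 0], "turn": [0, 0, 0], "claw": 0.5},
  {"linear": [0, 0, 0], "turn": [0, 0, 0], "claw": 0.5},
  {"linear": [-0.1, 0, 0.85], "turn": [0, 0, 0], "claw": 0.5},
  {"linear": [-0.1, 0, 0.85], "turn": [0, 0, 0], "claw": 0.5},
  {"linear": [-0.1, 0, 0.85], "turn": [0, 0, 0], "claw": 0.5},
  {"linear": [0, 0, 0], "turn": [0, 0, 0], "claw": 0.5},
  {"linear": [0, 0, 0], "turn": [0, 0, 0], "claw": 1},
  {"linear": [0, 0, 0], "turn": [0, 0, 0], "claw": 1},
  {"linear": [0, 0, 0], "turn": [0, 0, 0], "claw": 1},
  {"linear": [0, 0, 0], "turn": [0, 0, 0], "claw": 1},
  {"linear": [0, 0, 0], "turn": [0, 0, 0], "claw": 1},
  {"linear": [0, 0, 0], "turn": [0, 0, 0], "claw": 1},
])

```text
time: 30.02
position: [0.4659, -0.0007, 0.2319]
tool_rot: [-3.124, -0.22, -0.151]
ft_force: [0.1, 4.0, 1.9]
grip_width: 0.15
```

```bash
python3 st.py; python3 tab.py -35 6 8 0
```

```text
30.0167 p [ 0.4659 -0.0007  0.2319] q [ 0.1844 -0.1289 -0.2143  1.9667 -0.0397  1.205  -1.4472] F [0.0701 3.9907 1.8895] w 0.14975493110248905
xdir 8.068993539131737 ydir -81.93633769891241 z [ 0.0956  0.0126 -0.9953]
tilt 5.535287395538904 rho 0.0388523080776999
[0.02, -0.23, -0.14] turn y 0.00
[0.02, -0.24, -0.12] turn y 0.00
[0.01, -0.25, -0.10] turn y 0.00
[0.01, -0.26, -0.08] turn y 0.00
[0.01, -0.26, -0.06] turn y 0.00
[0.01, -0.27, -0.03] turn y 0.00
[0.01, -0.27, -0.01] turn y 0.00
[0.00, -0.27, 0.02] turn y 0.00
```

>>> move_arm([
  {"linear": [0.02, -0.23, -0.14], "turn": [0, 0, 0], "claw": 1},
  {"linear": [0.02, -0.24, -0.12], "turn": [0, 0, 0], "claw": 1},
  {"linear": [0.01, -0.25, -0.1], "turn": [0, 0, 0], "claw": 1},
  {"linear": [0.01, -0.26, -0.08], "turn": [0, 0, 0], "claw": 1},
  {"linear": [0.01, -0.26, -0.06], "turn": [0, 0, 0], "claw": 1},
  {"linear": [0.01, -0.27, -0.03], "turn": [0, 0, 0], "claw": 1},
  {"linear": [0, -0.25, -0.01], "turn": [0, 0, 0], "claw": 1},
  {"linear": [0, 0, 0], "turn": [0, 0, 0], "claw": 1},
  {"linear": [0, 0, 0], "turn": [0, 0, 0], "claw": 1},
])

```text
time: 30.77
position: [0.4602, 0.0512, 0.2492]
tool_rot: [-3.126, -0.221, -0.155]
ft_force: [1.9, 1.0, 7.0]
grip_width: 0.151
```

```bash
python3 st.py
```

```text
30.7667 p [0.4602 0.0512 0.2492] q [ 0.1389 -0.1481 -0.2803  1.9463 -0.0402  1.2388 -1.559 ] F [1.9468 0.9681 7.0444] w 0.15143421776794844
xdir 8.092734345951802 ydir -81.92377916348528 z [ 0.0984  0.011  -0.9951]
tilt 5.681696564527728 rho -0.06792014136143686
```

>>> move_arm([
  {"linear": [0, -0.15, 0], "turn": [0, 0, 0], "claw": 1},
  {"linear": [0, -0.15, 0], "turn": [0, 0, 0], "claw": 1},
  {"linear": [0, -0.1, 0], "turn": [0, 0, 0], "claw": 1},
  {"linear": [0, 0, 0], "turn": [0, 0, 0], "claw": 1},
  {"linear": [0, 0, 0], "turn": [0, 0, 0], "claw": 1},
])

```text
time: 31.18
position: [0.4594, 0.0573, 0.2489]
tool_rot: [3.127, 0.214, 0.156]
ft_force: [6.2, -10.4, 6.2]
grip_width: 0.154
```

```bash
python3 st.py
```

```text
31.1833 p [0.4594 0.0573 0.2489] q [ 0.1308 -0.1483 -0.2914  1.9468 -0.032   1.238  -1.585 ] F [  6.1817 -10.3559   6.2331] w 0.15380933171168262
xdir 7.8512741109008 ydir -82.20537174307695 z [ 0.0995  0.0037 -0.995 ]
tilt 5.694407304100398 rho -0.49638569455829135
```

>>> move_arm([
  {"linear": [0, 0, 0], "turn": [0, 0, 0], "claw": 0.5},
  {"linear": [0, 0, 0], "turn": [0, 0, 0], "claw": 0.5},
  {"linear": [0, 0, 0], "turn": [0, 0, 0], "claw": 0.5},
  {"linear": [0, 0, 0], "turn": [0, 0, 0], "claw": 0.5},
  {"linear": [0, 0, -0.5], "turn": [0, 0, 0], "claw": 0.5},
  {"linear": [0, 0, -0.9], "turn": [0, 0, 0], "claw": 0.5},
  {"linear": [0, 0, -0.9], "turn": [0, 0, 0], "claw": 0.5},
  {"linear": [0.1, 0, -0.9], "turn": [0, 0, 0], "claw": 0.5},
  {"linear": [0.1, 0, -0.9], "turn": [0, 0, 0], "claw": 0.5},
  {"linear": [0, 0, 0], "turn": [0, 0, 0], "claw": 0.5},
  {"linear": [0, 0, 0], "turn": [0, 0, 0], "claw": 0.5},
])

```text
time: 32.1
position: [0.4516, 0.0626, 0.3711]
tool_rot: [-3.126, -0.222, -0.151]
ft_force: [-0.0, -0.1, -0.4]
grip_width: 0.5
```

```bash
python3 st.py; python3 - <<'E'
from bench import cams
import cv2
im={}
for n in("scene","side"):
    im[n]=cams.get_image(n)["image"][:,:,::-1]; cv2.imwrite(f"pics/{n}11raw.png",im[n])
rs=lambda im,sz:cv2.resize(im,sz,interpolation=cv2.INTER_CUBIC)
a=rs(im["scene"][190:290,205:325],(600,500)); b=rs(im["side"][175:255,215:255+0],(200,400)); b=cv2.copyMakeBorder(b,0,100,0,0,cv2.BORDER_CONSTANT)
b=rs(im["side"][180:270,220:300],(200,225));w=rs(im["scene"],(200,150));v=rs(im["side"],(200,125))
cv2.imwrite("pics/p11.png",cv2.hconcat([a,cv2.vconcat([b,w,v])]))
E
python3 phi.py 11
```

```text
32.1 p [0.4516 0.0626 0.3711] q [ 0.1329 -0.1926 -0.2804  1.7424 -0.0501  1.4882 -1.5725] F [-0.0353 -0.1333 -0.3765] w 0.49967249731151003
xdir 8.123805440400966 ydir -81.89121753905795 z [ 0.0954  0.0109 -0.9954]
tilt 5.509808209734237 rho -0.05757824396990923
11 front phi,total,[f-scene f-side b-scene b-side]
 [[ -1. 145.   6.  62.   9.  68.]
 [  0. 145.   3.  65.  11.  66.]
 [ -2. 142.   8.  57.   7.  70.]
 [ -3. 137.   9.  52.   5.  72.]]
```

View pics/p11.png

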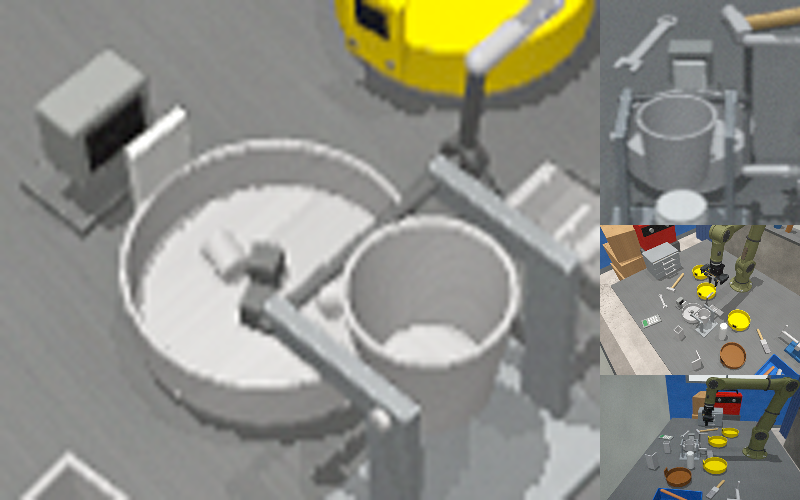

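The pot floor is clear, and four stubs lie in the tub, at about (222,255), (265,262), (258,300) and (330,302). The tag is in front of the reader. As a number check for upright, I'll register the peg and pot against the picture from before tipping.

```bash
python3 - <<'E'
import cv2,numpy as np
for n,boxes in{"side":{"frontpeg":(190,200,272,306),"backpeg":(242,252,275,303),"mouth":(216,238,232,270)},"scene":{"mouth":(230,262,270,312),"frontpeg":(185,205,296,320),"tag":(210,232,228,246)}}.items():
    a=cv2.imread(f"pics/{n}2raw.png");b=cv2.imread(f"pics/{n}11raw.png")
    for k,(r0,r1,c0,c1) in boxes.items():
        m=cv2.matchTemplate(b[r0-8:r1+8,c0-8:c1+8],a[r0:r1,c0:c1],cv2.TM_CCOEFF_NORMED);_,v,_,l=cv2.minMaxLoc(m);print(n,k,"shift px",l[0]-8,l[1]-8,"%.2f"%v)
E
```

```text
side frontpeg shift px 0 0 0.95
side backpeg shift px 0 0 0.93
side mouth shift px 0 0 0.97
scene mouth shift px 0 0 0.75
scene frontpeg shift px 0 0 0.94
scene tag shift px 0 0 0.97
```

All shifts are zero: the pot is back where it stood at the start and the tag hasn't moved. Handing in.

```bash
python3 -c "
from bench import ctrl
print(ctrl.close_job())"
```

```text
the job is handed in; nothing more can be done
None
```

The job is handed in: the tag faces the reader, the pot stands upright again, and I count four stubs in the tub. The hand-in gives no verdict, so these rest on my own checks.

**What I did:**
- **Tub:** I gripped the tag plate and swung the tub about 47° to face the reader.
- **Tipping:** I tipped the pot by the front peg to about 110°. There the back peg seemed to catch the gripper's body, twice, with about 25 N at the wrist. I let go, gripped the back peg and took it to about 137°, with a few shakes there.
- **Standing it up:** I used the back peg, then the front peg, pressing onto the upright stop.

**Last checks:**
- **Pot and tag:** both pegs, the pot mouth and the tag show no pixel shift from the picture taken before tipping. The scene-camera match on the mouth was weaker (0.75), as expected with the pot now empty.
- **Tag angle:** before tipping, the tag was at about -84° to -85° and the reader at -84° to -85°.
- **Stubs:** four are visible in the tub, one partly hidden behind the hinge bar. The visible part of the pot's floor is empty; its near edge can't be seen.
- **Arm:** free of everything at hand-in, wrist force about 0.4 N, at about 32 s of the 72 s allowed.
- **One disagreement:** my peg-angle fit read about -1° at the end and between 0° and 3° on the two pictures before tipping. That is within the fit's own scatter, so I relied on the zero pixel shift.
- **Bystanders:** not measured at the end; I saw none moved.

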